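# Set up the pinhole line on the breadboard

## Robot

A 6-joint arm with a two-finger parallel gripper is mounted at the origin on the work surface. World frame = base frame: x ahead of the robot, y to its left, z up, the work surface at z = 0. Lengths are in m, angles in degrees, forces in N, time in s.
With the tool pointing down it reaches from about 0.25 to 0.775 m from the base axis. Payload 4 kg.
Tool frame: the origin (TCP) lies at the very end of the fingers, on their centre line; the grasp point (between the pads) lies 19 mm behind it; y points along the fingers, x is the direction in which the jaws open and shut, and the axes are right-handed (so a half turn about y gives the same grasp; the last joint's range is limited). The gripper opens to 85 mm and grips with 20 to 120 N. Pads are 22 mm wide; open, the fingers measure 114 mm over their backs; the gripper's body (76 mm by 85 mm) begins 54 mm behind the grasp point. The pads swing forward as they close: fully open they stand 13 mm farther back than shut.
Start: joints at [62.676, 4.996, 78.535, -0, 96.463, -5.907], TCP at [0.201, 0.512, 0.231] pointing down, gripper open.
Joint ranges: [-177.83, 177.83], [-43.37, 116.18], [15.69, 146.23], [-61.86, 241.86], [9.47, 152.12], [-147.06, 147.06]. Speed limits (degrees/s): [159.86, 159.86, 180, 180, 180, 180].

## Interface

Orientations are given as a 3x3 rotation matrix whose columns are the frame's x, y, z axes.
In Python, from plant import robot gives the robot as it stands. The module is installed in compiled form; this text tells all that it offers.
- The arm moves only by the shell command python3 -m pendant 'ROWS' [OPENING]. ROWS is JSON, a list of rows, each a list of 2 entries, a list of its own where there are three numbers: the shift along the world's x, y, z normalised to -1 to 1, where 1 is 0.2 m, then the turn, a rotation vector about the world's x, y, z normalised to -1 to 1, where 1 is 30 degrees. A call has 1 to 10 rows; each row is the pose to reach, as a shift and turn from the pose measured when the call began; what a row does not reach only later rows make up. A row lasts 1/10 s, in which the tool goes at most 50 mm and 8.59 degrees, less where a joint would pass 70% of its speed; a pose out of reach is approached as far as the arm can. A call with a number of a shift or a turn outside -1 to 1 is refused whole. A call with a gripper value outside its range is refused whole. OPENING is the gripper's target within -1 to 1 (fully open at 1, half-way at 0, shut at -1), set as the call begins (- or left out, the last holds). The fingers move at their own pace and stop on an object; the grip force is fixed at half the most. Time passes only in rows, so rows that repeat a pose let the fingers close. It gives the time, the measured TCP pose, the force and the opening at its end, in the units of the state.
- robot.read_state(): the state, without advancing time (a new reading comes with each control period).
- robot.capture(name): name is "scene" or "top" or "wrist"; returns (picture, depth): 480x640x3 uint8, red, green, blue; 480x640 float32, m along the optical axis (not along the pixel's ray), 0 where there is no reading.
- robot.camera_params(name): a dict with "K" (3x3 intrinsics, pixels), "xyz" and "attitude" of the camera in the world. Camera axes: x right, y down, z forward; pixel columns grow to the right and rows downward; lengths in m; the calibration is good to about 2 mm. The wrist camera is an equidistant fisheye: a pixel r from the principal point sees the ray r / f radians off the axis. A picture is of the moment at which its call begins: read the wrist's pose just before it. camera_params takes no time and is no camera call; for the wrist camera it gives the pose at the moment of the call.
- robot.sign_off(): hands the job in, once; it reports no verdict.
Trained networks look in the newest picture that a camera, given by its name, has taken for a name from the list of things; names that differ only in an ending like _2 or _b are one class to them, and where a whole thing is asked for, a point or a joint stands for the part that bears it (a point fixed in the world has none). Each returns a list of dicts, best first, with "p" (0 to 1); they miss things now and then, are a little off and sometimes report something else, mostly with a low value. They report only what shows in the picture. A call takes as long as a camera call. They do not tell look-alikes from the thing itself.
- robot.boxes_of(camera, thing): "box" ([centre column, centre row, width, height] in pixels, round what is visible of it).
The state is a dict: "time_s": time; "q": joint angles; "dq": joint speeds; "joint_efforts": joint torques, N m; "eef_pos": TCP position; "tool_rot": TCP orientation; "contact_force": force on the tool from outside, world axes, zero at the start; "wrist_torque": the same for the moment, N m; "width": finger opening in m.
Only numpy, scipy, OpenCV 4.12 (cv2) and the standard library are available. Lean on these libraries where they do the work, as an engineer would, in place of code of your own. Each camera call takes 0.05 s, during which the arm holds its last target.

## Task

Set up the pinhole line on the black breadboard: stand the blue V-holder midway between the opal lamp and the white screen and lay the brass collet in its V, and stand the small lens midway between the lamp and the holder and the large lens midway between the holder and the screen. Everything stands upright, centred on the straight line from lamp to screen and square across it, with the collet lying lengthwise along that line in the middle of the V. Do not tip a lens over on the way, and leave the mortar and the amber bottle where they are.

Things in the scene. Friction and masses are not known exactly. Their poses are not given: they have to be found in the camera images.
- breadboard: black anodised breadboard plate, fixed, 100 x 480 x 12 mm, with rows of small bright holes; origin at the centre of its underside, y along its length. Its top is 12 mm above the cart top. Lamp and screen stand on its long centre line, 200 mm either side of its middle (400 mm apart); which of them is at which end changes
- lamp: opal lamp, fixed on the breadboard: white glass ball 40 mm in diameter on a short post and a dark round foot of 50 mm, 70 mm tall; origin at the centre of the foot's underside
- screen: white target screen, fixed on the breadboard: thin upright white plate in an aluminium frame 74 x 7 mm, with its faces square to the line to the lamp, on a dark foot 60 x 36 mm, 87 mm tall; origin at the centre of the foot's underside
- small_lens: small plano-convex lens in an upright round aluminium cell, 44 mm outer diameter, 16 mm thick (along y), top 72 mm high, lens centre 50 mm up; bright steel foot 46 (x) x 40 (y) x 10 mm; 0.17 kg; origin at the centre of its underside, z up, y along the optical axis (either way round will do). Glass is sunk in the cell; pinch its 10 mm broad rim from above across the 16 mm
- large_lens: large lens: like the small one, cell 64 mm outer diameter, 16 mm thick (along y), top 82 mm high, lens centre 50 mm up; dark steel foot 70 (x) x 40 (y) x 10 mm; 0.26 kg; origin at the centre of its underside, z up, y along the optical axis (either way round will do)
- v_holder: blue anodised lens holder: foot 66 (x) x 44 (y) x 10 mm, block 46 (x) x 28 (y) mm on it, 53 mm tall, its top a 90 degree V groove along y, 40 mm wide, 20 mm deep; 0.3 kg; grip across the 28 mm; a collet seated in the V has its axis 50 mm above the underside; origin at the centre of its underside, z up, y along the optical axis (either way round will do)
- collet: brass collet with the pinhole: slit sleeve 24 mm in diameter and 40 mm long, one end narrowing to 19 mm, lying level; origin at its centre, y along its length (either end first, any roll will do); about 0.12 kg. It starts in a small fixed grey V-rest (26 mm long, 25 mm tall) with its axis 28 mm above the cart top and both ends free; pinch it from above by its two flat ends
- mortar: white porcelain mortar 90 mm in diameter and 58 mm tall with a pestle leaning in it that sticks out 20 mm sideways, up to 95 mm high; loose, not to be moved; origin at the centre of its underside
- solvent_bottle: amber glass bottle with a black cap, 42 mm in diameter and 95 mm tall; loose, not to be moved; origin at the centre of its underside
Mind the look-alikes: they are no part of the job. Of the things that look like the v_holder, take the one that is farthest to the robot's right at the start.

How it is judged:
By the outcome, as a careful person would: the job done as asked, in the order asked, and still so for the second after the job is handed in, with the robot touching nothing.
It also fails if it takes over 102 s, if anything falls off the work surface, if the arm or the gripper's body presses on something with over 40 N, if the wrist force passes 120 N, or if a joint passes its speed limit or range.

## Working session

There is one attempt and no reset: what is moved stays moved. The work goes in short steps, Python scripts to look and compute and a shell command to move; the robot and the scene stay as the last step left them, time stands still between calls to the robot, and variables do not carry over. Pictures are saved under pics/ and viewed, and the job is handed in when it is done.

```bash
mkdir -p pics; ls
python3 - <<'E'
from plant import robot
import cv2,numpy as np
s=robot.read_state();print({k:np.round(v,3).tolist() for k,v in s.items()})
for n in("scene","top","wrist"):
    p=robot.camera_params(n);print(n,np.round(p["K"],1).tolist(),np.round(p["xyz"],3),np.round(p["attitude"],3).tolist())
    im,d=robot.capture(n);cv2.imwrite(f"pics/{n}0.png",im[...,::-1]);np.save(f"pics/{n}0.npy",d)
E
```

```text
pics
{'time_s': 0.0, 'q': [62.675, 5.04, 78.625, 0.001, 96.463, -5.907], 'dq': [-0.013, 0.044, 0.033, 0.011, 0.082, -0.029], 'joint_efforts': [0.0, -35.187, -31.327, -0.0, 0.011, -0.0], 'eef_pos': [0.201, 0.512, 0.23], 'tool_rot': [[0.365, -0.001, -0.931], [0.931, -0.002, 0.365], [-0.002, -1.0, 0.0]], 'contact_force': [-0.825, 0.3, -0.078], 'wrist_torque': [0.005, 0.045, 0.004], 'width': 0.085}
scene [[439.9, 0.0, 314.3], [0.0, 439.9, 237.4], [0.0, 0.0, 1.0]] [ 0.886 -0.296  0.818] [[0.649, 0.656, -0.387], [0.761, -0.56, 0.327], [-0.002, -0.507, -0.862]]
top [[554.2, 0.0, 317.5], [0.0, 554.2, 252.3], [0.0, 0.0, 1.0]] [0.273 0.017 1.161] [[-0.089, -0.973, 0.212], [-0.996, 0.088, -0.015], [-0.004, -0.212, -0.977]]
wrist [[371.6, 0.0, 326.8], [0.0, 371.6, 241.0], [0.0, 0.0, 1.0]] [0.13  0.539 0.373] [[0.365, 0.888, 0.28], [0.931, -0.348, -0.112], [-0.002, 0.301, -0.954]]
```

View pics/top0.png

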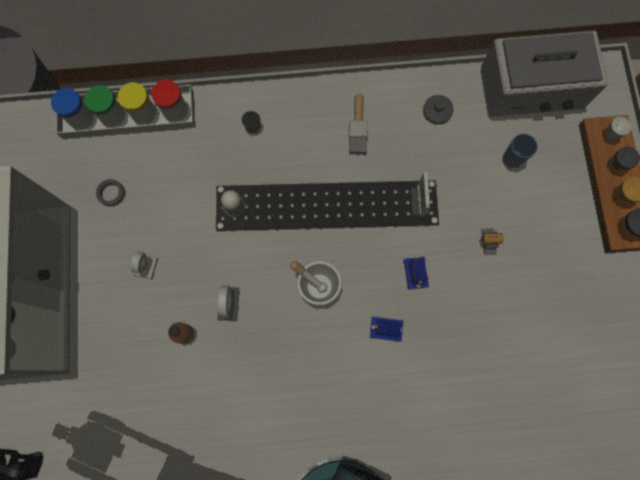

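View pics/scene0.png

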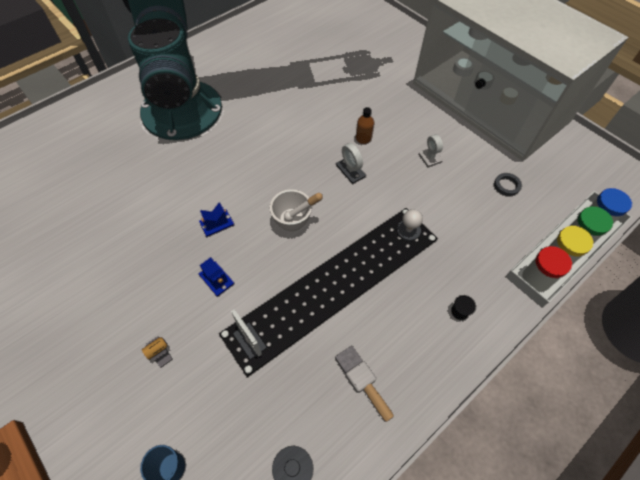

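View pics/wrist0.png

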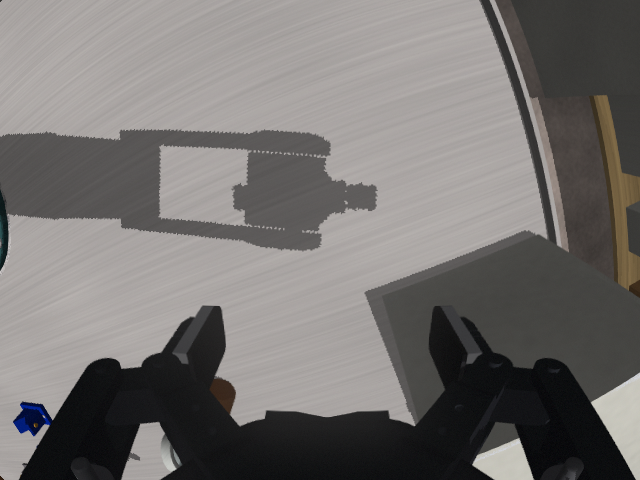

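```bash
cat > h.py <<'E'
from plant import robot
import cv2,numpy as np
def cloud(n,d,p=None):
    p=p or robot.camera_params(n);K=np.array(p["K"]);R=np.array(p["attitude"]);t=np.array(p["xyz"])
    v,u=np.mgrid[0:480,0:640].astype(float)
    x=(u-K[0,2])/K[0,0];y=(v-K[1,2])/K[1,1]
    if n=="wrist":
        r=np.hypot(x,y);s=np.where(r>1e-9,np.tan(np.clip(r,0,1.45))/np.maximum(r,1e-9),1);x=x*s;y=y*s
    P=np.stack([x*d,y*d,d],-1)@R.T+t
    P[d<=0]=np.nan
    return P
E
python3 - <<'E'
from h import *
for th in ["breadboard","lamp","screen","small_lens","large_lens","v_holder","collet","mortar","solvent_bottle"]:
    for n in("top","scene"):
        P=cloud(n,np.load(f"pics/{n}0.npy"))
        for b in robot.boxes_of(n,th)[:3]:
            c,r,w,h=b["box"];sub=P[int(max(r-h/2,0)):int(r+h/2)+1,int(max(0,c-w/2)):int(c+w/2)+1].reshape(-1,3)
            z=sub[:,2];o=sub[z>(0.006)]
            print(th,n,round(b["p"],2),np.round(b["box"]),len(o),(np.round(o.mean(0),3),np.round(np.nanmin(o,0),3),np.round(np.nanmax(o,0),3)) if len(o) else '')
E
```

```text
breadboard top 0.92 [330. 206. 221.  50.] 9625 (array([ 0.623, -0.032,  0.015]), array([ 0.561, -0.271,  0.006]), array([0.691, 0.206, 0.103]))
breadboard scene 0.6 [329. 293. 216. 170.] 13234 (array([ 0.626, -0.052,  0.018]), array([ 0.342, -0.27 ,  0.006]), array([0.819, 0.215, 0.102]))
lamp top 0.58 [235. 205.  30.  24.] 766 (array([0.635, 0.167, 0.036]), array([0.613, 0.137, 0.006]), array([0.674, 0.205, 0.085]))
lamp scene 0.86 [408. 226.  29.  35.] 948 (array([0.642, 0.167, 0.035]), array([0.595, 0.129, 0.009]), array([0.681, 0.215, 0.084]))
screen top 0.93 [422. 196.  21.  42.] 837 (array([ 0.615, -0.229,  0.04 ]), array([ 0.576, -0.263,  0.006]), array([ 0.663, -0.207,  0.103]))
screen top 0.62 [233. 205.  25.  28.] 745 (array([0.637, 0.17 , 0.038]), array([0.611, 0.144, 0.006]), array([0.68 , 0.203, 0.085]))
screen scene 0.81 [251. 335.  30.  46.] 1402 (array([ 0.616, -0.222,  0.029]), array([ 0.57 , -0.266,  0.008]), array([ 0.662, -0.171,  0.102]))
small_lens top 0.86 [142. 266.  28.  28.] 487 (array([0.523, 0.363, 0.037]), array([0.499, 0.345, 0.006]), array([0.548, 0.392
[... 1143 characters left out ...]
42]))
mortar top 0.87 [315. 284.  57.  45.] 1579 (array([0.455, 0.006, 0.039]), array([ 0.406, -0.048,  0.006]), array([0.493, 0.057, 0.097]))
mortar top 0.6 [229. 304.  23.  33.] 629 (array([0.427, 0.192, 0.04 ]), array([0.395, 0.172, 0.006]), array([0.465, 0.218, 0.085]))
mortar scene 0.69 [296. 212.  48.  41.] 1413 (array([0.454, 0.009, 0.042]), array([ 0.41 , -0.04 ,  0.007]), array([0.5  , 0.054, 0.096]))
mortar scene 0.51 [217. 279.  37.  37.] 739 (array([ 0.473, -0.204,  0.028]), array([ 0.434, -0.225,  0.006]), array([ 0.5  , -0.18 ,  0.055]))
solvent_bottle scene 0.87 [366. 125.  19.  38.] 507 (array([0.39 , 0.282, 0.053]), array([0.364, 0.268, 0.006]), array([0.404, 0.308, 0.099]))
```

Run:
```python
import cv2
a=cv2.imread("pics/top0.png");b=cv2.imread("pics/scene0.png")
cv2.imwrite("pics/c1.png",cv2.resize(a[230:350,100:500],None,fx=2,fy=2,interpolation=2))
cv2.imwrite("pics/c2.png",cv2.resize(b[190:370,130:290],None,fx=3.3,fy=3.3,interpolation=2))
```

```text
(no output)
```

View pics/c1.png

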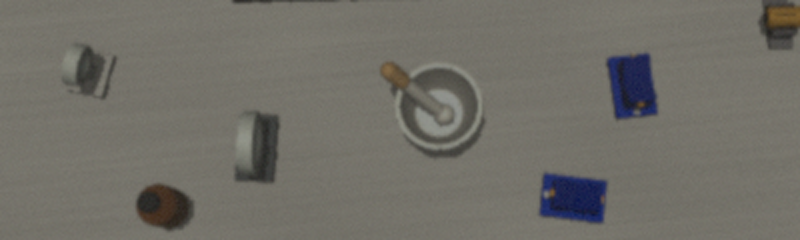

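View pics/c2.png

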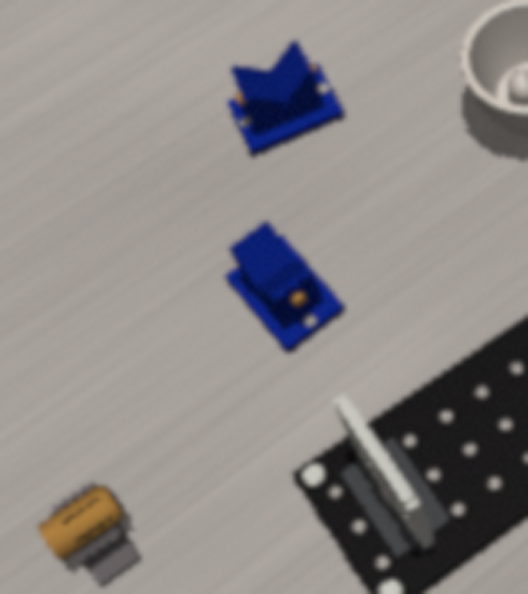

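```bash
cat > m1.py <<'E'
from h import *
for n in("top","scene"):
    im=cv2.imread(f"pics/{n}0.png");P=cloud(n,np.load(f"pics/{n}0.npy"))
    g=im.max(2)
    def rect(lab,m):
        q=P[m][:,:2].astype(np.float32)*1000
        (c,wh,a)=cv2.minAreaRect(q);print(n,lab,len(q),np.round(c,1),np.round(wh,1),round(a,1))
    X,Y,Z=P[...,0],P[...,1],P[...,2]
    nb=lambda x,y,r:np.hypot(X-x,Y-y)<r
    m=(Z>.009)&(Z<.016)&(abs(X-.625)<.09)&(abs(Y+.033)<.29);rect("board",m)
    # corner dots
    K=np.array(robot.camera_params(n)["K"])
    br=((g>110)&m).astype(np.uint8)
    N,l,st,ce=cv2.connectedComponentsWithStats(br)
    big=[]
    for i in range(1,N):
        if st[i,4]>=3: big.append((st[i,4],*(np.nanmean(P[l==i][:,:2],0)*1000)))
    big=np.array(big)
    o=np.argsort(-big[:,0]);print("dots",len(big),np.round(big[o[:8]],1).tolist())
    for lab,x,y,lo,hi,r in[("lensS foot",.528,.36,.007,.013,.05),("lensS cell",.528,.36,.055,.09,.05),("lensL foot",.435,.192,.007,.013,.06),("lensL cell",.435,.192,.06,.09,.06),
       ("hold foot",.465,-.2,.007,.012,.055),("hold top",.465,-.2,.045,.06,.055),("hold blk",.465,-.2,.016,.06,.055),("collet",.53,-.366,.03,.05,.05),("mort",.45,0.006,.05,.062,.08),("bott",.387,.284,.07,.11,.05),("screen",.615,-.23,.07,.11,.06),("lamp",.635,.167,.05,.09,.05)]:
        m=nb(x,y,r)&(Z>lo)&(Z<hi)
        if m.sum()>4: rect(lab,m)
    m=nb(.63,.167,.04)&(Z>.05);q=P[m]
    A=np.c_[2*q,np.ones(len(q))];s=np.linalg.lstsq(A,(q**2).sum(1),rcond=None)[0];print("lampball",np.round(s[:3],4),np.sqrt(s[3]+s[:3]@s[:3]))
E
python3 m1.py
```

```text
top board 6975 [625.4 -28.5] [479.2 101.4] 86.3
dots 5 [[18.0, 681.5, 198.8], [16.0, 570.6, -255.1], [16.0, 599.7, 203.7], [15.0, 652.5, -260.8], [4.0, 612.7, -251.4]]
top lensS foot 163 [525.4 365.9] [38.2 46. ] 69.9
top lensS cell 181 [525.9 366.8] [18.  41.3] 73.4
top lensL foot 226 [430.5 195.8] [39.8 70.4] 80.9
top lensL cell 260 [430.5 196.1] [16.2 58.4] 83.0
top hold foot 178 [ 460.1 -202.2] [65.9 44. ] 2.9
top hold top 145 [ 461.3 -202.2] [47.2 28.2] 0.7
top hold blk 393 [ 461.  -202.1] [54.1 28.7] 1.0
top collet 212 [ 513.7 -366.9] [41.1 25.9] 83.5
top mort 445 [449.7   4.2] [87.  86.2] 85.6
top bott 144 [376.1 289.7] [22.9 24.3] 13.3
top screen 199 [ 613.  -227.8] [ 7.9 74.9] 86.1
top lamp 291 [636.7 170.5] [35.8 38. ] 44.4
lampball [0.6379 0.1707 0.0635] 0.018251597876715438
scene board 9710 [631.5 -27.3] [480.6 101.6] 86.2
dots 53 [[41.0, 657.4, -260.2], [37.0, 574.7, -254.5], [25.0, 686.6, 199.1], [18.0, 602.4, 206.1], [8.0, 652.4, -79.1], [8.0, 622.8, -152.3], [8.0, 646.4, -179.0], [8.0, 595.0, -200.7]]
scene lensS foot 182 [532.6 367.8] [41.7 47.3] 74.6
scene lensS cell 143 [533.4 368. ] [18.7 42.6] 74.2
scene lensL foot 258 [437.  195.7] [40.4 70.6] 84.4
scene lensL cell 206 [437.8 196.8] [18.2 59.2] 82.7
scene hold foot 247 [ 466.9 -201.9] [66.3 44.3] 1.4
scene hold top 167 [ 466.2 -202. ] [49.1 27.8] 1.5
scene hold blk 460 [ 467.6 -201.9] [51.9 28.5] 1.6
scene collet 287 [ 521.4 -366.9] [40.2 23.3] 86.9
scene mort 441 [455.3   2.9] [85.4 89.7] 65.3
scene bott 132 [383.  289.2] [27.4 23.4] 56.5
scene screen 207 [ 618.9 -227.3] [ 7.1 74.3] 86.5
scene lamp 304 [646.3 168.6] [35.8 34.7] 72.4
lampball [0.6444 0.1712 0.0632] 0.018998298839267652
```

Look-alike holders: top-view (417,273), y≈-0.20, and (387,328), y≈-0.125. The first is farthest to the robot's right, and the enlarged crops confirm both are blue V-blocks. I take that one.

```bash
python3 -m pendant '[[[0.33,-0.89,0],[0,0,0.76]],[[0.33,-0.89,0],[0,0,0.76]],[[0.33,-0.89,0],[0,0,0.76]],[[0.33,-0.89,0],[0,0,0.76]],[[0.33,-0.89,0],[0,0,0.76]]]' 1
python3 -m pendant '[[[0.33,-0.9,0],[0,0,0]],[[0.33,-0.9,0],[0,0,0]],[[0.33,-0.9,0],[0,0,0]],[[0.33,-0.9,0],[0,0,0]],[[0.33,-0.9,0],[0,0,0]]]'
python3 -m pendant '[[[0.33,-0.9,0],[0,0,0]],[[0.33,-0.9,0],[0,0,0]],[[0.33,-0.9,0],[0,0,0]],[[0.33,-0.9,0],[0,0,0]],[[0.33,-0.9,0],[0,0,0]]]'
```

```text
time_s: 1.55
eef_pos: [0.2682, 0.3305, 0.2318]
tool_rot: [[-0.018, 0.002, -1.0], [1.0, -0.001, -0.018], [-0.001, -1.0, -0.002]]
contact_force: [-1.0, 0.4, 0.8]
width: 0.0854
time_s: 2.05
eef_pos: [0.336, 0.1466, 0.2321]
tool_rot: [[-0.008, 0.003, -1.0], [1.0, -0.002, -0.008], [-0.002, -1.0, -0.003]]
contact_force: [0.2, 1.0, -0.3]
width: 0.0856
time_s: 2.55
eef_pos: [0.4036, -0.0367, 0.2317]
tool_rot: [[-0.002, 0.003, -1.0], [1.0, -0.004, -0.002], [-0.004, -1.0, -0.003]]
contact_force: [0.3, 0.9, 0.1]
width: 0.0854
```

```bash
python3 -m pendant '[[[0.3,-0.82,-0.4],[0,0,0.04]],[[0.3,-0.82,-0.4],[0,0,0.04]],[[0.3,-0.82,-0.4],[0,0,0.04]],[[0.3,-0.82,-0.4],[0,0,0.04]],[[0.3,-0.82,-0.4],[0,0,0.04]],[[0.3,-0.82,-0.4],[0,0,0.04]],[[0.3,-0.82,-0.4],[0,0,0.04]]]'
python3 - <<'E'
from h import *
s=robot.read_state();print(np.round(s["eef_pos"],4),np.round(s["tool_rot"],3).tolist())
pw=robot.camera_params("wrist")
for n in("wrist","top","scene"):
    im,d=robot.capture(n);cv2.imwrite(f"pics/{n}1.png",im[...,::-1]);np.save(f"pics/{n}1.npy",d)
    if n=="wrist":
        P=cloud(n,d,pw);np.save("pics/w1P.npy",P)
        m=(abs(P[...,0]-.464)<.06)&(abs(P[...,1]+.202)<.06)
        X,Y,Z=P[...,0],P[...,1],P[...,2]
        for lo,hi in((.006,.013),(.045,.06),(.016,.06)):
            k=m&(Z>lo)&(Z<hi)
            if k.sum()>5:print(lo,k.sum(),cv2.minAreaRect((P[k][:,:2]*1000).astype(np.float32)))
E
```

```text
time_s: 3.25
eef_pos: [0.4643, -0.1988, 0.1525]
tool_rot: [[-0.025, 0.004, -1.0], [1.0, -0.003, -0.025], [-0.003, -1.0, -0.004]]
contact_force: [0.1, 0.3, 0.8]
width: 0.0856
[ 0.4643 -0.1988  0.1525] [[-0.025, 0.004, -1.0], [1.0, -0.003, -0.025], [-0.003, -1.0, -0.004]]
0.006 1747 ((463.7190856933594, -204.6082763671875), (65.63581848144531, 44.499141693115234), 1.416022539138794)
0.045 1326 ((463.59686279296875, -204.60940551757812), (46.577823638916016, 28.243066787719727), 1.580269455909729)
0.016 2936 ((461.7161560058594, -204.6519775390625), (50.3546142578125, 28.31275749206543), 1.5353199243545532)
```

View pics/wrist1.png

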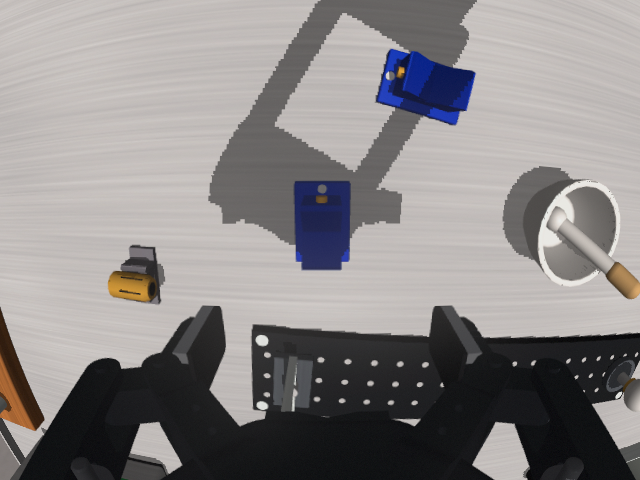

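View pics/top1.png

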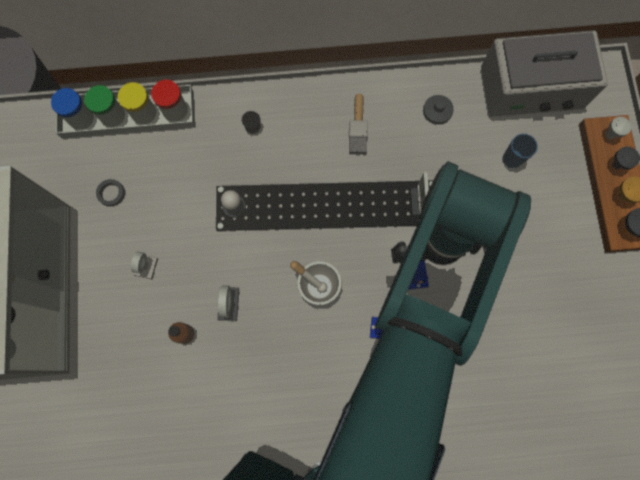

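```bash
python3 -m pendant '[[[0,-0.024,-0.3],[0.006,0.008,0]],[[0,-0.024,-0.5],[0.006,0.008,0]],[[0,-0.024,-0.6],[0.006,0.008,0]],[[0,-0.024,-0.66],[0.006,0.008,0]],[[0,-0.024,-0.66],[0.006,0.008,0]],[[0,-0.024,-0.66],[0.006,0.008,0]]]'
python3 -m pendant '[[[0,0,0],[0,0,0]],[[0,0,0],[0,0,0]],[[0,0,0],[0,0,0]],[[0,0,0],[0,0,0]],[[0,0,0],[0,0,0]],[[0,0,0],[0,0,0]],[[0,0,0],[0,0,0]]]' -1
python3 - <<'E'
from h import *
s=robot.read_state();print(s["width"],np.round(s["contact_force"],1),np.round(s["wrist_torque"],2))
for n in("wrist","scene"):
    im,d=robot.capture(n);cv2.imwrite(f"pics/{n}2.png",im[...,::-1])
E
```

```text
time_s: 4.0
eef_pos: [0.4654, -0.2045, 0.0229]
tool_rot: [[-0.025, 0.004, -1.0], [1.0, -0.003, -0.025], [-0.003, -1.0, -0.004]]
contact_force: [-0.3, -0.6, 0.6]
width: 0.0855
time_s: 4.7
eef_pos: [0.4661, -0.2048, 0.0238]
tool_rot: [[-0.025, 0.006, -1.0], [1.0, -0.004, -0.025], [-0.004, -1.0, -0.006]]
contact_force: [-0.0, 0.8, 4.8]
width: 0.0266
0.026638080040078414 [-0.   0.8  4.8] [ 0.19  0.03 -0.02]
```

View pics/wrist2.png

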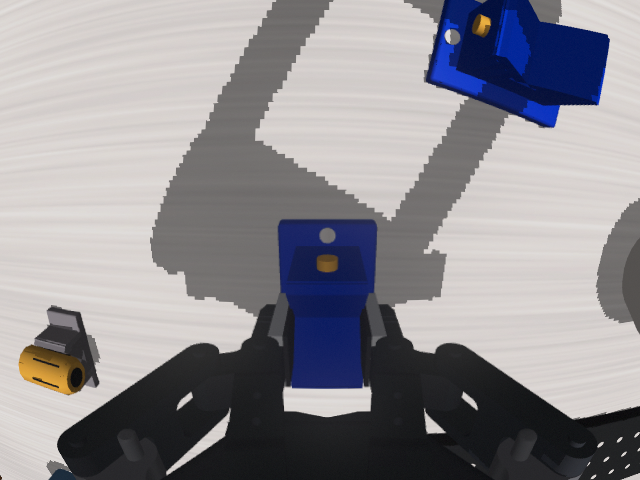

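```bash
python3 -m pendant '[[[0,0,0.2],[0,0,0]],[[0,0,0.4],[0.008,0.01,-0.1]],[[0,0,0.4],[0.008,0.01,-0.17]],[[0,0,0.4],[0.008,0.01,-0.17]]]'
python3 -m pendant '[[[0.2,0.2,0],[0,0,0]],[[0.4,0.4,0],[0,0,0]],[[0.6,0.6,0],[0,0,0]],[[0.75,0.8,0],[0,0,0]],[[0.82,0.87,0],[0,0,0]],[[0.82,0.87,0],[0,0,0]],[[0.82,0.87,0],[0,0,0]]]'
python3 - <<'E'
from h import *
s=robot.read_state();print(s["width"],np.round(s["contact_force"],1),np.round(s["wrist_torque"],2))
pw=robot.camera_params("wrist");im,d=robot.capture("wrist");cv2.imwrite("pics/wrist3.png",im[...,::-1]);np.savez("pics/w3.npz",P=cloud("wrist",d,pw))
im,d=robot.capture("scene");cv2.imwrite("pics/scene3.png",im[...,::-1])
E
```

```text
time_s: 5.2
eef_pos: [0.4661, -0.2049, 0.104]
tool_rot: [[0.064, 0.001, -0.998], [0.998, -0.0, 0.064], [-0.0, -1.0, -0.001]]
contact_force: [-0.1, -0.1, -3.0]
width: 0.027
time_s: 5.9
eef_pos: [0.6286, -0.03, 0.1007]
tool_rot: [[0.061, -0.006, -0.998], [0.998, -0.0, 0.061], [-0.0, -1.0, 0.006]]
contact_force: [-0.1, 0.2, -2.9]
width: 0.0267
0.026698817168806167 [-0.1  0.2 -2.9] [-0.02 -0.03  0.01]
```

View pics/wrist3.png

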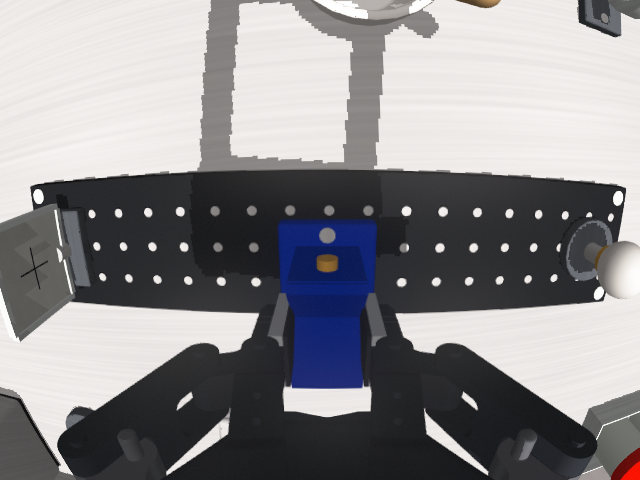

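View pics/scene3.png

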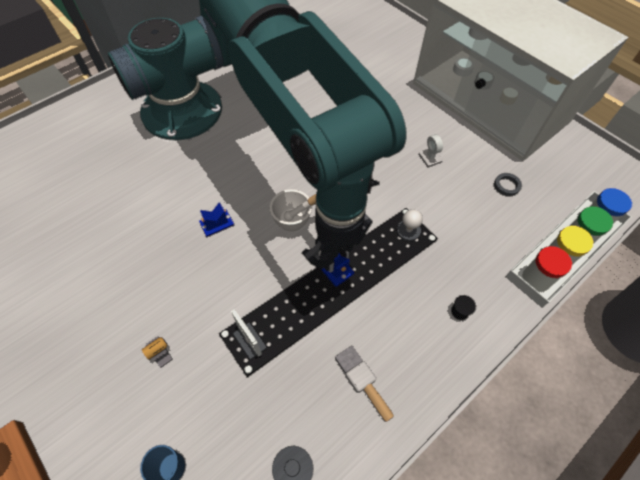

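```bash
cat > m2.py <<'E'
from h import *
import sys
def board(im,P,show=True,thr=150):
    X,Y,Z=P[...,0],P[...,1],P[...,2]
    m=(Z>.004)&(Z<.022)&(abs(X-.627)<.085)&(abs(Y+.03)<.26)
    g=im.min(2)
    br=((g>thr)&m).astype(np.uint8)
    N,l,st,ce=cv2.connectedComponentsWithStats(br)
    L=[]
    for i in range(1,N):
        if 12<=st[i,4]<400: L.append([st[i,4],*(np.nanmean(P[l==i],0)*1000),*ce[i]])
    return np.array(L)
if __name__=="__main__":
    k=sys.argv[1]
    im=cv2.imread(f"pics/wrist{k}.png");P=np.load(f"pics/w{k}.npz")["P"]
    L=board(im,P)
    a=np.radians(86.35);u=np.array([np.cos(a),np.sin(a)]);v=np.array([np.sin(a),-np.cos(a)])
    q=L[:,1:3]-[627,-28]
    o=np.argsort(q@u)
    for i in o: print(int(L[i,0]),np.round(L[i,1:],1),"along %.1f across %.1f"%(q[i]@u,q[i]@v))
    s=robot.read_state();X,Y,Z=P[...,0],P[...,1],P[...,2];zt=float(sys.argv[2])
    b=im.astype(int);blue=(b[...,0]>b[...,2]+40)&(b[...,0]>b[...,1]+40)&np.isfinite(X)&(np.hypot(X-.63,Y+.03)<.07)
    for lo,hi in((-.004,.004),(.016,.035)):
        kk=blue&(Z>zt+lo)&(Z<zt+hi)
        if kk.sum()>5:print("blue",lo,kk.sum(),np.round(np.nanmean(P[kk],0),4),cv2.minAreaRect((P[kk][:,:2]*1000).astype(np.float32)))
    print(np.histogram(Z[blue],20))
E
python3 m2.py 3 0.088
```

```text
123 [ 573.5 -256.9   12.7   38.   196.1] along -231.9 across -38.9
46 [ 618.  -204.8   12.1   96.4  245.9] along -177.0 across 2.3
42 [ 593.  -203.1   12.2   91.4  213.6] along -176.9 across -22.7
40 [ 642.9 -206.2   12.2  102.2  276.6] along -176.9 across 27.2
50 [ 594.6 -178.3   12.2  118.1  212.7] along -152.1 across -22.8
47 [ 644.5 -181.4   12.2  128.4  277.8] along -151.9 across 27.3
46 [ 619.4 -179.4   12.6  123.   246.1] along -151.6 across 2.1
60 [ 596.3 -153.3   12.1  147.6  212. ] along -127.0 across -22.7
56 [ 621.  -154.8   12.1  151.9  246.1] along -127.0 across 2.1
53 [ 646.1 -156.4   12.3  156.9  279. ] along -126.9 across 27.3
64 [ 597.7 -128.3   12.4  179.7  211.1] along -101.9 across -22.8
59 [ 622.7 -129.9   12.3  183.5  246.6] along -101.9 across 2.2
54 [ 647.7 -131.4   12.4  187.7  280. ] along -101.9 across 27.2
59 [ 649.5 -106.4   12.3  220.9  281.1] along -76.8 across 27.4
63 [650.9 -81.6  12.3 255.4 281.5] along -52.0 across 27.2
64 [657.3  18.3  12.3 401.2 281.9] along 48.1 across 27.3
73 [607.5  21.5  12.2 406.1 210.8] along 48.2 across -22.6
17 [632.4  21
[... 1177 characters left out ...]
26 [ 0.6029 -0.0294  0.0871] ((610.1668090820312, -29.90837287902832), (43.941619873046875, 33.98610305786133), 86.3528823852539)
blue 0.016 5092 [ 0.6245 -0.0309  0.1163] ((623.1448974609375, -30.468448638916016), (28.27631950378418, 39.753326416015625), 87.12750244140625)
(array([   6,    0,    0,    0,    0,    0,    0,    0,    0,    0,    1,
        312, 3184,  339,  277,  397, 2102, 2485, 3243,  652]), array([0.0105914 , 0.01682382, 0.02305624, 0.02928866, 0.03552108,
       0.04175351, 0.04798593, 0.05421835, 0.06045077, 0.06668319,
       0.07291562, 0.07914804, 0.08538046, 0.09161288, 0.0978453 ,
       0.10407772, 0.11031015, 0.11654257, 0.12277499, 0.12900741,
       0.13523983]))
```

```bash
python3 -m pendant '[[[0.015,0.004,-0.1],[0,-0.011,0]],[[0.015,0.004,-0.2],[0,-0.011,0]],[[0.015,0.004,-0.27],[0,-0.011,0]],[[0.015,0.004,-0.29],[0,-0.011,0]],[[0.015,0.004,-0.29],[0,-0.011,0]],[[0.015,0.004,-0.29],[0,-0.011,0]]]'
python3 - <<'E'
from h import *
s=robot.read_state();print(s["width"],np.round(s["contact_force"],1),np.round(s["wrist_torque"],2))
pw=robot.camera_params("wrist");im,d=robot.capture("wrist");cv2.imwrite("pics/wrist4.png",im[...,::-1]);np.savez("pics/w4.npz",P=cloud("wrist",d,pw))
E
python3 m2.py 4 0.029 | grep -v -E "^[0-9]+ .* -(22|27)\."
```

```text
time_s: 6.6
eef_pos: [0.632, -0.0312, 0.0451]
tool_rot: [[0.064, 0.004, -0.998], [0.998, -0.0, 0.064], [-0.0, -1.0, -0.004]]
contact_force: [1.2, 0.9, -0.9]
width: 0.0266
0.02664485713553621 [ 1.2  0.9 -0.9] [0.02 0.01 0.02]
46 [ 642.9 -206.3   12.3   61.4  303.7] along -176.9 across 27.2
52 [ 617.8 -204.5   12.5   52.1  267.9] along -176.7 across 2.0
62 [ 619.6 -179.9   12.1   80.8  269.4] along -152.1 across 2.3
56 [ 644.4 -181.3   12.2   89.8  306.3] along -151.9 across 27.2
73 [ 621.2 -154.8   12.3  113.2  270.6] along -127.0 across 2.2
62 [ 646.1 -156.3   12.3  121.8  309.2] along -126.8 across 27.2
81 [ 622.7 -129.9   12.3  149.8  271.6] along -101.9 across 2.2
76 [ 647.7 -131.4   12.3  157.4  311.6] along -101.9 across 27.2
45 [ 650.5 -106.5   12.4  197.2  315.8] along -76.8 across 28.4
73 [651.7 -81.4  12.2 239.8 316.6] along -51.8 across 28.0
90 [657.4  18.3  12.3 421.8 315.4] along 48.1 across 27.4
96 [633.9  44.7  12.2 470.2 272.4] along 73.0 across 2.3
84 [659.   43.2  12.2 463.8 313.4] along 73.1 across 27.4
71 [660.6  68.2  12.2 502.7 311. ] along 98.1 across 27.4
84 [6
[... 533 characters left out ...]
 3316 [ 0.606  -0.0305  0.0308] ((613.5794067382812, -31.044031143188477), (43.88580322265625, 33.555908203125), 86.21683502197266)
blue 0.016 3826 [ 0.6264 -0.032   0.0582] ((624.5145874023438, -33.34087371826172), (30.57040023803711, 36.67919158935547), 84.81617736816406)
(array([   7,    0,    0,   64,  167, 2950,  308,  205,  166,  133,  156,
        145,  743, 1190, 1213, 1429, 1377, 2191,  567,    4]), array([0.01144154, 0.01488665, 0.01833177, 0.02177688, 0.025222  ,
       0.02866712, 0.03211223, 0.03555735, 0.03900247, 0.04244758,
       0.0458927 , 0.04933782, 0.05278293, 0.05622805, 0.05967317,
       0.06311828, 0.0665634 , 0.07000852, 0.07345363, 0.07689875,
       0.08034387]))
```

```bash
python3 -m pendant '[[[-0.003,0.009,0],[0,0.006,0]],[[-0.003,0.009,-0.02],[0,0.006,0]],[[-0.003,0.009,-0.02],[0,0.006,0]],[[-0.003,0.009,-0.02],[0,0.006,0]]]'
python3 - <<'E'
from h import *
s=robot.read_state();print(s["width"],np.round(s["contact_force"],1),np.round(s["wrist_torque"],2))
pw=robot.camera_params("wrist");im,d=robot.capture("wrist");cv2.imwrite("pics/wrist5.png",im[...,::-1]);np.savez("pics/w5.npz",P=cloud("wrist",d,pw))
E
python3 m2.py 5 0.026 | grep -v -E "^[0-9]"
```

```text
time_s: 7.05
eef_pos: [0.6316, -0.0292, 0.0413]
tool_rot: [[0.064, 0.001, -0.998], [0.998, -0.001, 0.064], [-0.001, -1.0, -0.001]]
contact_force: [0.2, 0.3, -2.1]
width: 0.0265
0.026477692839183886 [ 0.2  0.3 -2.1] [ 0.02  0.04 -0.04]
blue -0.004 3317 [ 0.6056 -0.0285  0.0272] ((613.1427612304688, -29.0981502532959), (43.876529693603516, 33.859432220458984), 86.24774169921875)
blue 0.016 4156 [ 0.6263 -0.03    0.055 ] ((623.96484375, -31.224628448486328), (30.610876083374023, 36.63823699951172), 85.49370574951172)
(array([   7,    0,   60,  149, 2399,  837,  198,  159,  124,  161,  119,
        208, 1069, 1071, 1224, 1382, 1266, 2152,  431,    4]), array([0.01164975, 0.01488403, 0.01811832, 0.0213526 , 0.02458689,
       0.02782117, 0.03105545, 0.03428974, 0.03752402, 0.0407583 ,
       0.04399259, 0.04722687, 0.05046116, 0.05369544, 0.05692972,
       0.06016401, 0.06339829, 0.06663257, 0.06986686, 0.07310114,
       0.07633542]))
```

```bash
python3 -m pendant '[[[0,0,-0.01],[0,0.001,0]],[[0,0,-0.02],[0,0.001,0]],[[0,0,-0.025],[0,0.001,0]],[[0,0,-0.025],[0,0.001,0]]]'
python3 - <<'E'
from h import *
s=robot.read_state();print(s["width"],np.round(s["contact_force"],1),np.round(s["wrist_torque"],2))
E
```

```text
time_s: 7.5
eef_pos: [0.6316, -0.0292, 0.0362]
tool_rot: [[0.064, 0.001, -0.998], [0.998, -0.001, 0.064], [-0.0, -1.0, -0.001]]
contact_force: [0.0, 0.5, -2.4]
width: 0.0266
0.026550272525117675 [ 0.   0.5 -2.4] [ 0.03 -0.03 -0.02]
```

```bash
python3 -m pendant '[[[0,0,-0.004],[0,0,0]],[[0,0,-0.007],[0,0,0]],[[0,0,-0.007],[0,0,0]]]'
python3 -m pendant '[[[0,0,0],[0,0,0]],[[0,0,0],[0,0,0]],[[0,0,0],[0,0,0]],[[0,0,0],[0,0,0]]]' 0.3
```

```text
time_s: 7.8
eef_pos: [0.6317, -0.0292, 0.0358]
tool_rot: [[0.064, 0.001, -0.998], [0.998, -0.001, 0.064], [-0.001, -1.0, -0.001]]
contact_force: [-3.2, -0.0, 4.5]
width: 0.0264
time_s: 8.2
eef_pos: [0.6318, -0.0293, 0.0357]
tool_rot: [[0.064, 0.001, -0.998], [0.998, -0.001, 0.064], [-0.001, -1.0, -0.001]]
contact_force: [0.3, 0.4, 0.3]
width: 0.0553
```

```bash
python3 -m pendant '[[[0,0,0.2],[0,0,0]],[[0,0,0.4],[0,0,0]],[[0,0,0.6],[0,0,0]],[[0,0,0.6],[0,0,0]]]' 1
python3 - <<'E'
from h import *
s=robot.read_state();print(s["width"],np.round(s["contact_force"],1),np.round(s["wrist_torque"],2))
pw=robot.camera_params("wrist");im,d=robot.capture("wrist");cv2.imwrite("pics/wrist6.png",im[...,::-1]);np.savez("pics/w6.npz",P=cloud("wrist",d,pw))
E
python3 m2.py 6 0.022 | grep -v -E "^[0-9]"
python3 -m pendant '[[[-0.29,-0.85,0],[0,0,0]],[[-0.29,-0.85,0],[0,0,0]],[[-0.29,-0.85,0],[0,0,0]],[[-0.29,-0.85,0],[0,0,0]],[[-0.29,-0.85,0],[0,0,0]]]'
python3 -m pendant '[[[-0.29,-0.8,0],[0,0,0]],[[-0.29,-0.8,0],[0,0,0]],[[-0.29,-0.8,0],[0,0,0]],[[-0.29,-0.8,0],[0,0,0]],[[-0.29,-0.8,0],[0,0,0]],[[-0.29,-0.8,0],[0,0,0]]]'
python3 - <<'E'
from h import *
s=robot.read_state();print(np.round(s["eef_pos"],4),s["width"],np.round(s["contact_force"],1))
pw=robot.camera_params("wrist");im,d=robot.capture("wrist");cv2.imwrite("pics/wrist7.png",im[...,::-1]);P=cloud("wrist",d,pw);np.savez("pics/w7.npz",P=P)
X,Y,Z=P[...,0],P[...,1],P[...,2]
b=im.astype(int)
m=(np.hypot(X-.52,Y+.367)<.06)&(Z>.015)&(b[...,0]>b[...,2]+40)
print(m.sum(),cv2.minAreaRect((P[m][:,:2]*1000).astype(np.float32)),Z[m].max())
m&=Z>.034;print(m.sum(),np.mean(P[m],0),cv2.minAreaRect((P[m][:,:2]*1000).astype(np.float32)))
E
```

```text
time_s: 8.6
eef_pos: [0.6357, -0.0298, 0.1644]
tool_rot: [[0.064, 0.016, -0.998], [0.998, -0.003, 0.064], [-0.002, -1.0, -0.016]]
contact_force: [0.5, -1.1, 1.5]
width: 0.0853
0.0853454199686599 [ 0.5 -1.1  1.5] [-0.02 -0.05  0.05]
blue -0.004 1681 [ 0.6205 -0.0299  0.0218] ((629.6083374023438, -30.268970489501953), (43.88408279418945, 65.73516082763672), 86.49414825439453)
blue 0.016 1452 [ 0.6293 -0.03    0.0507] ((624.9761962890625, -29.87425994873047), (28.327301025390625, 36.544979095458984), 86.54095458984375)
(array([   9,   47,   10, 1355,  320,    1,   46,   10,   17,   22,    6,
         31,  248,  270,  365,  316,  317,  336,  544,  350]), array([0.0115421 , 0.01427585, 0.01700959, 0.01974334, 0.02247709,
       0.02521084, 0.02794458, 0.03067833, 0.03341208, 0.03614583,
       0.03887957, 0.04161332, 0.04434707, 0.04708082, 0.04981457,
       0.05254831, 0.05528206, 0.05801581, 0.06074956, 0.0634833 ,
       0.06621705]))
time_s: 9.15
eef_pos: [0.574, -0.2034, 0.1586]
tool_rot: [[0.07, 0.007, -0.998], [0.998, -0.002, 0.07], [-0.002, -1.0, -0.007]]
contact_force: [-0.1, 0.6, -0.2]
width: 0.0856
time_s: 9.75
eef_pos: [0.516, -0.3623, 0.157]
tool_rot: [[0.07, 0.006, -0.998], [0.998, 0.0, 0.07], [0.001, -1.0, -0.006]]
contact_force: [0.2, 0.1, 0.1]
width: 0.0855
[ 0.516  -0.3623  0.157 ] 0.08553828735801156 [0.2 0.1 0.1]
1318 ((516.1287841796875, -387.7965087890625), (75.56293487548828, 19.879470825195312), 87.68169403076172) 0.2281186643485348
1165 [ 0.51674747 -0.36993696  0.03821185] ((516.8377685546875, -387.8252258300781), (75.56293487548828, 18.460315704345703), 87.68169403076172)
```

View pics/wrist7.png

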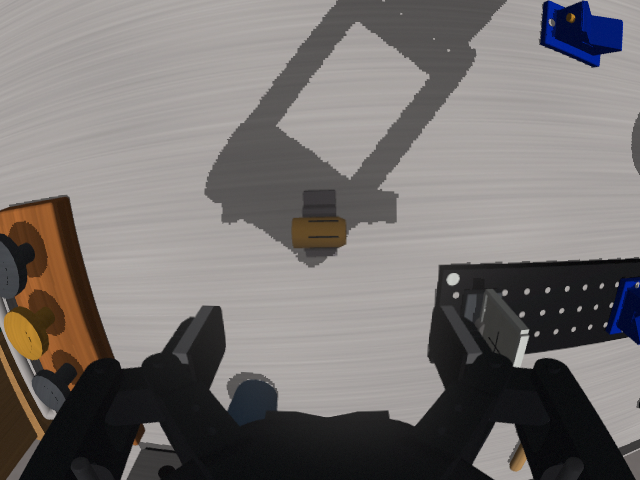

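View pics/wrist6.png

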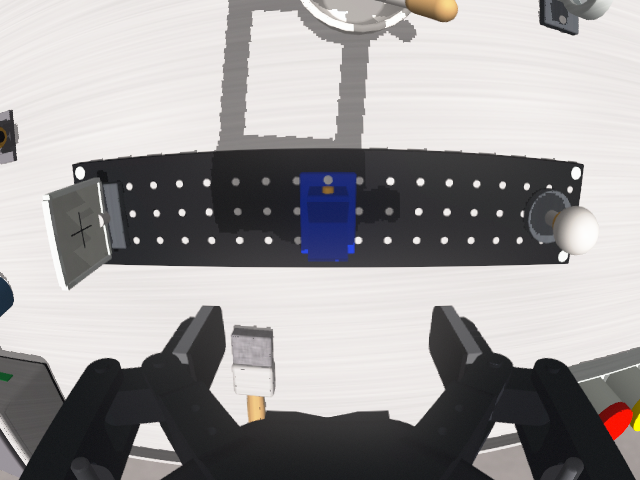

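Run:
```python
from h import *
P=np.load("pics/w7.npz")["P"];im=cv2.imread("pics/wrist7.png").astype(int)
X,Y,Z=P[...,0],P[...,1],P[...,2]
m=(np.hypot(X-.517,Y+.367)<.04)&(Z>.02)&(Z<.045)&(im[...,2]>im[...,0]+30)
m=cv2.morphologyEx(m.astype(np.uint8),cv2.MORPH_OPEN,np.ones((3,3)))>0
for lo in(.02,.033,.036):
    k=m&(Z>lo);print(lo,k.sum(),np.mean(P[k],0),cv2.minAreaRect((P[k][:,:2]*1000).astype(np.float32)),Z[k].max())
k=m&(Z>.036);q=P[k][:,:2]; 
# ridge: per-y slice highest
a=np.radians(86.5)
ys=np.linspace(-.383,-.353,13);r=[]
for y in ys:
    s=P[m&(abs(Y-y)<.0015)]; 
    c=np.polyfit(s[:,0],s[:,2],2);r.append(-c[1]/2/c[0])
print(np.round(np.array(r)*1000,1)); print(np.polyfit(ys,r,1))
# cylinder-fit: LSQ
from scipy.optimize import least_squares
q=P[m&(Z>.028)&(Y<-.35)]
f=lambda p:np.hypot((q[:,0]-p[0]-p[1]*(q[:,1]+.367)),q[:,2]-p[2])-.012
r=least_squares(f,[.517,.06,.028],loss="soft_l1",f_scale=.001);print(r.x,90-np.degrees(np.arctan(r.x[1])))
```

```text
0.02 1374 [ 0.51647059 -0.37008535  0.03712861] ((517.5852661132812, -369.5875549316406), (39.79833221435547, 21.711931228637695), 87.49710845947266) 0.0414670259578061
0.033 1287 [ 0.51705446 -0.37009623  0.03758026] ((518.2337646484375, -369.76544189453125), (39.49778747558594, 20.40650749206543), 87.48722839355469) 0.0414670259578061
0.036 1014 [ 0.51782889 -0.36974504  0.03831876] ((518.0883178710938, -369.7434387207031), (39.378536224365234, 17.906661987304688), 86.63414001464844) 0.0414670259578061
[518.3 518.2 518.5 518.5 518.6 518.7 518.8 518.9 518.9 519.  519.4 519.4
 519.3]
[0.04010579 0.53356436]
[0.51890787 0.04315041 0.02724509] 87.52919610999943
```

```bash
python3 -m pendant '[[[0.026,-0.0325,-0.2],[0,0.008,0.053]],[[0.026,-0.0325,-0.4],[0,0.008,0.053]],[[0.026,-0.0325,-0.55],[0,0.008,0.053]],[[0.026,-0.0325,-0.65],[0,0.008,0.053]],[[0.026,-0.0325,-0.65],[0,0.008,0.053]]]'
```

```text
time_s: 10.3
eef_pos: [0.5201, -0.364, 0.0225]
tool_rot: [[0.038, -0.005, -0.999], [0.999, 0.007, 0.038], [0.007, -1.0, 0.005]]
contact_force: [0.2, -0.6, -0.5]
width: 0.0854
```

```bash
python3 -m pendant '[[[0.005,-0.024,-0.02],[-0.01,-0.007,0]],[[0.005,-0.024,-0.06],[-0.01,-0.007,0]],[[0.005,-0.024,-0.06],[-0.01,-0.007,0]],[[0.005,-0.024,-0.06],[-0.01,-0.007,0]]]'
```

```text
time_s: 10.7
eef_pos: [0.5215, -0.369, 0.0113]
tool_rot: [[0.038, -0.0, -0.999], [0.999, 0.001, 0.038], [0.001, -1.0, 0.0]]
contact_force: [-0.6, -0.3, 0.3]
width: 0.0854
```

```bash
python3 -m pendant '[[[0,0,0],[0,0,0]],[[0,0,0],[0,0,0]],[[0,0,0],[0,0,0]],[[0,0,0],[0,0,0]],[[0,0,0],[0,0,0]],[[0,0,0],[0,0,0]]]' -1
python3 -m pendant '[[[0,0,0.1],[0,0,0]],[[0,0,0.3],[0,0,0]],[[0,0,0.5],[0,0,-0.043]],[[0,0,0.5],[0,0,-0.043]],[[0,0,0.5],[0,0,-0.043]]]'
python3 - <<'E'
from h import *
for n in("wrist",):
    im,d=robot.capture(n);cv2.imwrite(f"pics/{n}8.png",im[...,::-1])
E
```

```text
time_s: 11.3
eef_pos: [0.5217, -0.3694, 0.012]
tool_rot: [[0.038, 0.0, -0.999], [0.999, -0.0, 0.038], [-0.0, -1.0, -0.0]]
contact_force: [-0.6, -0.0, 3.6]
width: 0.0387
time_s: 11.8
eef_pos: [0.5222, -0.3697, 0.113]
tool_rot: [[0.061, 0.002, -0.998], [0.998, -0.001, 0.061], [-0.001, -1.0, -0.002]]
contact_force: [0.1, -0.2, -1.4]
width: 0.0386
```

View pics/wrist8.png

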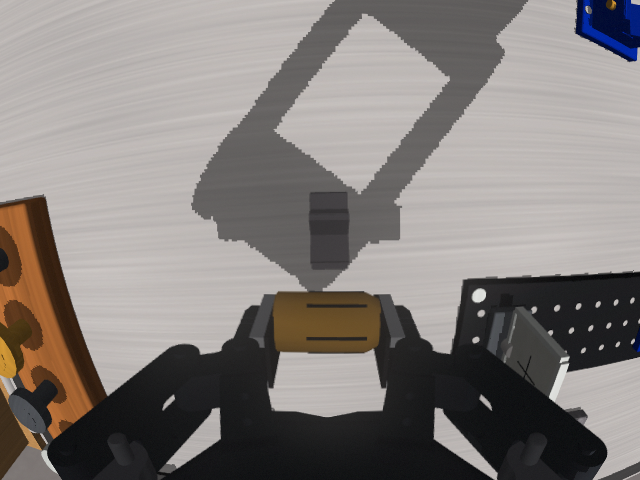

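```bash
python3 -m pendant '[[[0,0,0.25],[0,0,0]],[[0.15,0.25,0.25],[0,0,0.005]],[[0.275,0.5,0.25],[0,0,0.005]],[[0.275,0.7,0.25],[0,0,0.005]],[[0.275,0.85,0.25],[0,0,0.005]],[[0.275,0.85,0.25],[0,0,0.005]]]'
python3 -m pendant '[[[0.1,0.25,0],[0,0,0]],[[0.2,0.5,0],[0,0,0]],[[0.275,0.7,0],[0,0,0]],[[0.275,0.85,0],[0,0,0]],[[0.275,0.85,0],[0,0,0]],[[0.275,0.85,0],[0,0,0]],[[0.275,0.85,0],[0,0,0]]]'
```

```text
time_s: 12.45
eef_pos: [0.5754, -0.1935, 0.1578]
tool_rot: [[0.052, -0.006, -0.999], [0.999, 0.006, 0.052], [0.005, -1.0, 0.006]]
contact_force: [0.0, -0.8, -1.5]
width: 0.0388
time_s: 13.15
eef_pos: [0.6298, -0.0249, 0.1562]
tool_rot: [[0.054, -0.009, -0.999], [0.999, 0.005, 0.053], [0.005, -1.0, 0.009]]
contact_force: [-0.2, 0.1, -1.6]
width: 0.0389
```

```bash
python3 -m pendant '[[[0.0115,-0.0215,-0.1],[-0.009,-0.015,-0.018]],[[0.0115,-0.0215,-0.25],[-0.009,-0.015,-0.018]],[[0.0115,-0.0215,-0.38],[-0.009,-0.015,-0.018]],[[0.0115,-0.0215,-0.44],[-0.009,-0.015,-0.018]],[[0.0115,-0.0215,-0.44],[-0.009,-0.015,-0.018]],[[0.0115,-0.0215,-0.44],[-0.009,-0.015,-0.018]]]'
python3 - <<'E'
from h import *
for n in("wrist","scene"):
    im,d=robot.capture(n);cv2.imwrite(f"pics/{n}9.png",im[...,::-1])
E
```

```text
time_s: 13.75
eef_pos: [0.6327, -0.0301, 0.0691]
tool_rot: [[0.064, 0.0, -0.998], [0.998, 0.0, 0.064], [0.0, -1.0, -0.0]]
contact_force: [0.3, -0.2, -1.4]
width: 0.0389
```

View pics/wrist9.png

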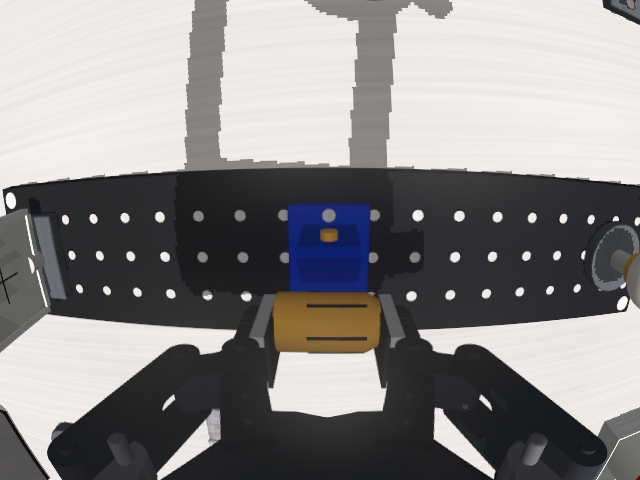

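```bash
python3 -m pendant '[[[-0.003,0.0045,-0.04],[0,0,0]],[[-0.003,0.0045,-0.08],[0,0,0]],[[-0.003,0.0045,-0.105],[0,0,0]],[[-0.003,0.0045,-0.105],[0,0,0]],[[-0.003,0.0045,-0.105],[0,0,0]]]'
```

```text
time_s: 14.35
eef_pos: [0.6326, -0.0288, 0.049]
tool_rot: [[0.063, 0.002, -0.998], [0.998, 0.0, 0.063], [0.0, -1.0, -0.002]]
contact_force: [0.0, 0.6, -0.6]
width: 0.0386
```

```bash
python3 -m pendant '[[[-0.002,-0.002,-0.008],[0,0,0]],[[-0.002,-0.002,-0.014],[0,0,0]],[[-0.002,-0.002,-0.014],[0,0,0]],[[-0.002,-0.002,-0.014],[0,0,0]]]'
```

```text
time_s: 14.75
eef_pos: [0.6327, -0.0293, 0.0465]
tool_rot: [[0.063, 0.003, -0.998], [0.998, -0.0, 0.063], [0.0, -1.0, -0.003]]
contact_force: [1.7, -0.2, -0.6]
width: 0.0386
```

```bash
python3 -m pendant '[[[-0.002,0,-0.003],[0,0,0]],[[-0.002,0,-0.005],[0,0,0]],[[-0.002,0,-0.005],[0,0,0]]]'
python3 -m pendant '[[[0,0,0],[0,0,0]],[[0,0,0],[0,0,0]],[[0,0,0],[0,0,0]],[[0,0,0],[0,0,0]],[[0,0,0],[0,0,0]]]' 0.5
python3 -m pendant '[[[0,0,0.1],[0,0,0]],[[0,0,0.3],[0,0,0]],[[0,0,0.5],[0,0,0]],[[0,0,0.5],[0,0,0]],[[0,0,0.5],[0,0,0]]]'
python3 - <<'E'
from h import *
pw=robot.camera_params("wrist");im,d=robot.capture("wrist");cv2.imwrite("pics/wrist10.png",im[...,::-1]);P=cloud("wrist",d,pw);np.savez("pics/w10.npz",P=P)
im=im[...,::-1].astype(int)
X,Y,Z=P[...,0],P[...,1],P[...,2]
m=(np.hypot(X-.63,Y+.03)<.04)&(Z>.055)&(Z<.085)&(im[...,2]>im[...,0]+30)
m=cv2.morphologyEx(m.astype(np.uint8),cv2.MORPH_OPEN,np.ones((3,3)))>0
k=m;print(k.sum(),np.mean(P[k],0),cv2.minAreaRect((P[k][:,:2]*1000).astype(np.float32)),Z[k].max())
from scipy.optimize import least_squares
q=P[m]
f=lambda p:np.hypot((q[:,0]-p[0]-p[1]*(q[:,1]+.03)),q[:,2]-p[2])-.012
r=least_squares(f,[.63,.06,.06],loss="soft_l1",f_scale=.001);print(r.x,90-np.degrees(np.arctan(r.x[1])))
E
python3 m2.py 10 0.022 | grep -v -E "^[0-9]"
```

```text
time_s: 15.05
eef_pos: [0.6329, -0.0293, 0.0462]
tool_rot: [[0.063, 0.005, -0.998], [0.998, -0.0, 0.063], [0.0, -1.0, -0.005]]
contact_force: [2.0, -0.6, 1.5]
width: 0.0385
time_s: 15.55
eef_pos: [0.6327, -0.0293, 0.0461]
tool_rot: [[0.063, 0.005, -0.998], [0.998, -0.0, 0.063], [0.0, -1.0, -0.005]]
contact_force: [-0.1, 0.1, -0.1]
width: 0.0641
time_s: 16.05
eef_pos: [0.6335, -0.0294, 0.1479]
tool_rot: [[0.063, 0.008, -0.998], [0.998, -0.001, 0.063], [-0.0, -1.0, -0.008]]
contact_force: [-0.4, 0.8, -0.9]
width: 0.0643
2140 [ 0.62700342 -0.03100326  0.07057741] ((628.5494995117188, -30.53577995300293), (40.25139617919922, 22.076295852661133), 86.4981918334961) 0.0751800919899139
[0.63011668 0.07058123 0.06123214] 85.962688871052
blue -0.004 1281 [ 0.6107 -0.0288  0.0218] ((629.69677734375, -30.168508529663086), (43.53666305541992, 65.54037475585938), 86.44530487060547)
blue 0.016 216 [ 0.6094 -0.0289  0.0497] ((612.7462768554688, -30.379650115966797), (31.23084259033203, 12.438239097595215), 86.43600463867188)
(array([ 11,   3,  53, 940, 318,  23,  19,  12,  53,  24,  14,  23,  25,
        30,  36,  74, 206, 602, 477,   8]), array([0.01066356, 0.01357321, 0.01648285, 0.01939249, 0.02230213,
       0.02521177, 0.02812141, 0.03103105, 0.0339407 , 0.03685034,
       0.03975998, 0.04266962, 0.04557926, 0.0484889 , 0.05139854,
       0.05430819, 0.05721783, 0.06012747, 0.06303711, 0.06594675,
       0.06885639]))
```

View pics/wrist10.png

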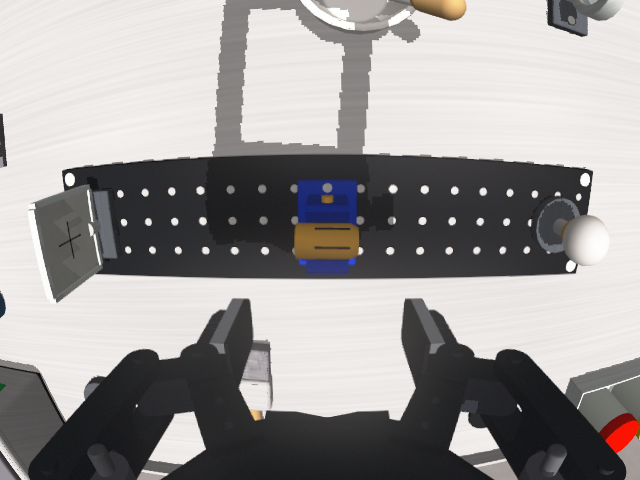

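```bash
python3 -m pendant '[[[-0.17,0.65,0.1],[0,0,-0.2]],[[-0.17,0.65,0.1],[0,0,-0.3]],[[-0.17,0.65,0.1],[0,0,-0.41]],[[-0.17,0.65,0.1],[0,0,-0.41]],[[-0.17,0.65,0.1],[0,0,-0.41]]]' 0.7
python3 - <<'E'
from h import *
for n in("top","scene"):
    P=cloud(n,np.load(f"pics/{n}0.npy"));X,Y,Z=P[...,0],P[...,1],P[...,2]
    m=(Z>.09)&(Y>.38)&(X>.3)&(X<.75)&(Y<.8)&(Z<.6)
    print(n,m.sum(),P[m].min(0),P[m].max(0))
    m=(Z>.03)&(Y>.4)&(X>.3)&(X<.75)&(Y<.8);print(P[m].min(0))
E
```

```text
time_s: 16.6
eef_pos: [0.5973, 0.1012, 0.1637]
tool_rot: [[0.272, 0.001, -0.962], [0.962, -0.002, 0.272], [-0.002, -1.0, -0.001]]
contact_force: [0.7, -0.1, -0.6]
width: 0.0728
top 7047 [0.31755459 0.51900127 0.09010487] [0.67882528 0.60463382 0.24389798]
[0.31755459 0.51900127 0.03001007]
scene 16687 [0.32111139 0.51898609 0.09000758] [0.68471353 0.73501535 0.24391816]
[0.32111139 0.51898609 0.03001952]
```

```bash
python3 -m pendant '[[[-0.2,0.8,0],[0,0,0]],[[-0.2,0.8,0],[0,0,0]],[[-0.2,0.8,0],[0,0,0]],[[-0.2,0.8,0],[0,0,0]],[[-0.2,0.8,0],[0,0,0]]]'
python3 -m pendant '[[[-0.12,0.52,0],[0,0,0]],[[-0.12,0.52,0],[0,0,0]],[[-0.12,0.52,0],[0,0,0]],[[-0.12,0.52,0],[0,0,0]],[[-0.12,0.52,0],[0,0,0]]]'
cat > m3.py <<'E'
from h import *
import sys
# args: tag x y footcolour-agnostic ; lens top zmax
k,x,y,zb,ztop,R=sys.argv[1],*map(float,sys.argv[2:7])
s=robot.read_state();print(np.round(s["eef_pos"],4),"jaw",np.degrees(np.arctan2(s["tool_rot"][1][0],s["tool_rot"][0][0])).round(2),np.round(np.array(s["tool_rot"])[:,1],4))
pw=robot.camera_params("wrist");im,d=robot.capture("wrist");cv2.imwrite(f"pics/wrist{k}.png",im[...,::-1]);P=cloud("wrist",d,pw);np.savez(f"pics/w{k}.npz",P=P)
X,Y,Z=P[...,0],P[...,1],P[...,2]
m0=(np.hypot(X-x,Y-y)<R)
for lab,lo,hi in(("foot",zb+.006,zb+.0135),("cell",zb+ztop-.03,zb+ztop+.008),("celltop",zb+ztop-.006,zb+ztop+.006)):
    m=m0&(Z>lo)&(Z<hi)
    m=cv2.morphologyEx(m.astype(np.uint8),cv2.MORPH_OPEN,np.ones((2,2)))>0
    if m.sum()>5:
        c,wh,a=cv2.minAreaRect((P[m][:,:2]*1000).astype(np.float32));print(lab,m.sum(),np.round(c,1),np.round(wh,1),round(a,2),"meanz",P[m][:,2].mean().round(4))
E
python3 m3.py 11 .53 .367 0 .072 .05
```

```text
time_s: 17.1
eef_pos: [0.5567, 0.2619, 0.162]
tool_rot: [[0.27, -0.002, -0.963], [0.963, -0.003, 0.27], [-0.004, -1.0, 0.001]]
contact_force: [0.6, -0.5, -0.6]
width: 0.0724
time_s: 17.6
eef_pos: [0.5338, 0.3633, 0.1614]
tool_rot: [[0.272, -0.002, -0.962], [0.962, -0.005, 0.272], [-0.006, -1.0, 0.001]]
contact_force: [-0.1, -0.4, 0.2]
width: 0.0726
[0.5338 0.3633 0.1614] jaw 74.2 [-0.0021 -0.0054 -1.    ]
foot 1663 [532.  367.2] [40.6 49.5] 71.81 meanz nan
cell 1449 [540.4 364.7] [16.7 64.9] 71.07 meanz nan
celltop 970 [541.1 364.1] [16.6 51.2] 76.9 meanz nan
```

View pics/wrist11.png

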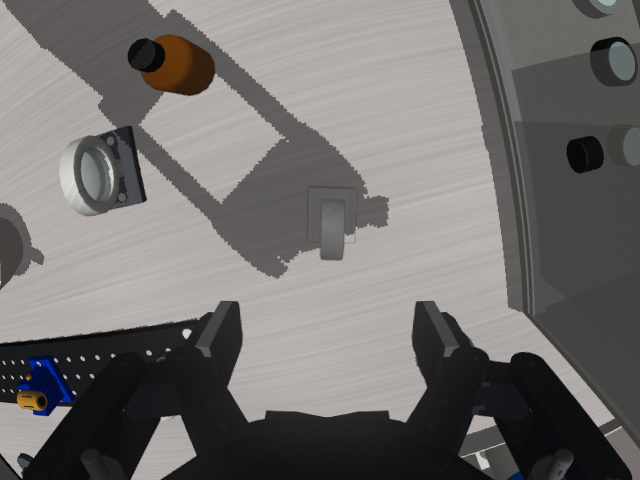

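```bash
sed -i 's/np.ones((2,2)))>0/np.ones((3,3)))>0/' m3.py
cat > m4.py <<'E'
from h import *
import sys
k,x,y,zb,ztop,R=sys.argv[1],*map(float,sys.argv[2:7])
P=np.load(f"pics/w{k}.npz")["P"];X,Y,Z=P[...,0],P[...,1],P[...,2]
m0=(np.hypot(X-x,Y-y)<R)&(Z>zb+.005)&(Z<zb+ztop+.008)
m0=cv2.morphologyEx(m0.astype(np.uint8),cv2.MORPH_OPEN,np.ones((3,3)))
N,l,st,ce=cv2.connectedComponentsWithStats(m0);i=1+np.argmax(st[1:,4]);m0=l==i;print(st[i],ce[i])
for lab,lo,hi in(("foot",zb+.007,zb+.0128),("cell",zb+.03,zb+ztop+.008),("celltop",zb+ztop-.006,zb+ztop+.006)):
    m=m0&(Z>lo)&(Z<hi)
    if m.sum()>5:
        c,wh,a=cv2.minAreaRect((P[m][:,:2]*1000).astype(np.float32));print(lab,m.sum(),np.round(c,1),np.round(wh,1),round(a,2),"mean",P[m].mean(0).round(4))
E
python3 m4.py 11 .53 .367 0 .072 .05
```

```text
[ 307  186   51   75 3133] [331.44877115 219.04883498]
foot 1653 [529.5 366.8] [40.2 46.9] 72.75 mean [0.5257 0.3673 0.0098]
cell 1450 [528.9 366.4] [16.1 42.4] 72.6 mean [0.5255 0.3677 0.0669]
celltop 993 [528.7 366.8] [15.8 31.5] 73.88 mean [0.5281 0.3668 0.0698]
```

```bash
python3 -m pendant '[[[-0.01,0.018,-0.15],[0.008,-0.004,-0.04]],[[-0.01,0.018,-0.3],[0.008,-0.004,-0.04]],[[-0.01,0.018,-0.43],[0.008,-0.004,-0.04]],[[-0.01,0.018,-0.5],[0.008,-0.004,-0.04]],[[-0.01,0.018,-0.5],[0.008,-0.004,-0.04]]]' 0.5
python3 m3.py 12 .53 .367 0 .072 .05 >/dev/null; python3 m4.py 12 .53 .367 0 .072 .05
```

```text
time_s: 18.15
eef_pos: [0.531, 0.3644, 0.0588]
tool_rot: [[0.295, -0.005, -0.956], [0.956, -0.004, 0.295], [-0.005, -1.0, 0.003]]
contact_force: [-0.1, 0.5, -0.4]
width: 0.064
[ 296  222   73  122 7219] [332.09114836 274.68181189]
foot 3511 [529.3 366.7] [40.  46.2] 72.51 mean [0.5237 0.368  0.0098]
cell 3645 [526.5 367.6] [16.  37.8] 72.49 mean [0.522  0.3689 0.0659]
celltop 2364 [529. 367.] [15.9 31. ] 72.02 mean [0.5271 0.3674 0.0698]
```

View pics/wrist12.png

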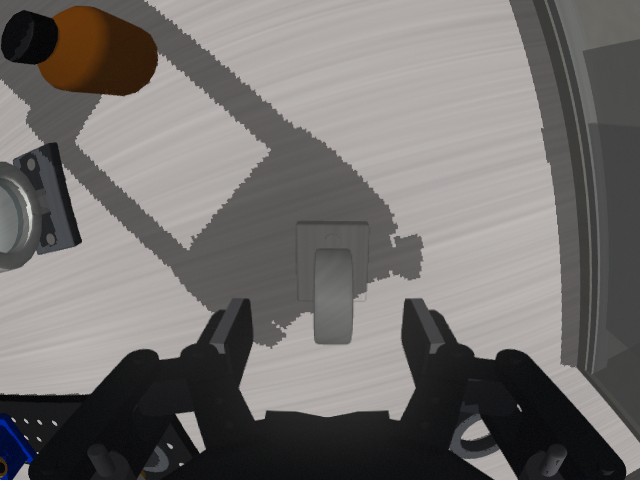

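```bash
python3 -m pendant '[[[0.004,0.013,-0.02],[0.008,-0.009,-0.012]],[[0.004,0.013,-0.055],[0.008,-0.009,-0.012]],[[0.004,0.013,-0.055],[0.008,-0.009,-0.012]],[[0.004,0.013,-0.055],[0.008,-0.009,-0.012]]]'
python3 -m pendant '[[[0,0,0],[0,0,0]],[[0,0,0],[0,0,0]],[[0,0,0],[0,0,0]],[[0,0,0],[0,0,0]],[[0,0,0],[0,0,0]],[[0,0,0],[0,0,0]]]' -1
python3 m3.py 13 .53 .367 0 .072 .05 >/dev/null; python3 m4.py 13 .53 .367 0 .072 .05
```

```text
time_s: 18.6
eef_pos: [0.5329, 0.3682, 0.0503]
tool_rot: [[0.3, 0.004, -0.954], [0.954, 0.003, 0.3], [0.004, -1.0, -0.003]]
contact_force: [0.2, -0.0, 0.4]
width: 0.064
time_s: 19.2
eef_pos: [0.5332, 0.3679, 0.0512]
tool_rot: [[0.3, 0.005, -0.954], [0.954, 0.002, 0.3], [0.003, -1.0, -0.004]]
contact_force: [-1.4, -2.8, 5.5]
width: 0.0099
[ 276  225  102  129 8790] [325.7116041  283.04129693]
foot 3530 [529.4 367.5] [40. 45.] 71.57 mean [0.5226 0.3703 0.0104]
cell 5200 [526.  368.8] [37.7 31.3] 20.77 mean [0.5222 0.3697 0.067 ]
celltop 3153 [528.2 366.7] [30.  30.4] 33.78 mean [0.5258 0.3686 0.0708]
```

View pics/wrist13.png

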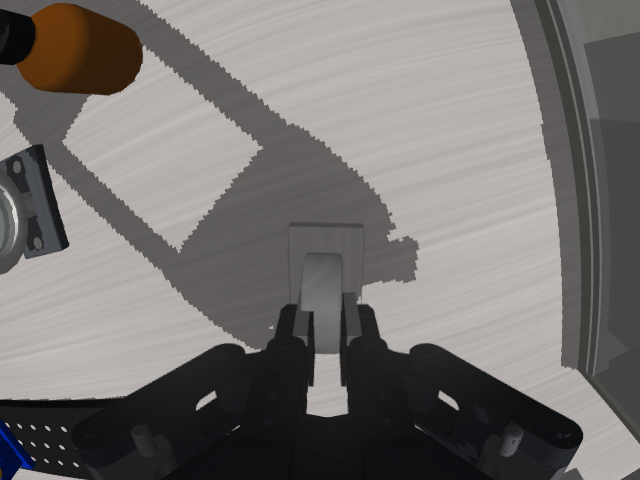

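Run:
```python
from h import *
s=robot.read_state();print(s["time_s"],s["width"],np.round(s["contact_force"],1),np.round(s["wrist_torque"],3))
im,d=robot.capture("scene");im=im[...,::-1]
a=cv2.imread("pics/wrist13.png")[200:420,220:430];a=cv2.resize(a,(572,600),interpolation=2)
cv2.imwrite("pics/c13.png",a);cv2.imwrite("pics/c13s.png",cv2.resize(im[80:220,340:520],None,fx=4,fy=4,interpolation=2))
```

```text
19.25 0.009734529181148756 [-1.7 -2.4  4.9] [-0.542  0.296  0.009]
```

View pics/c13.png

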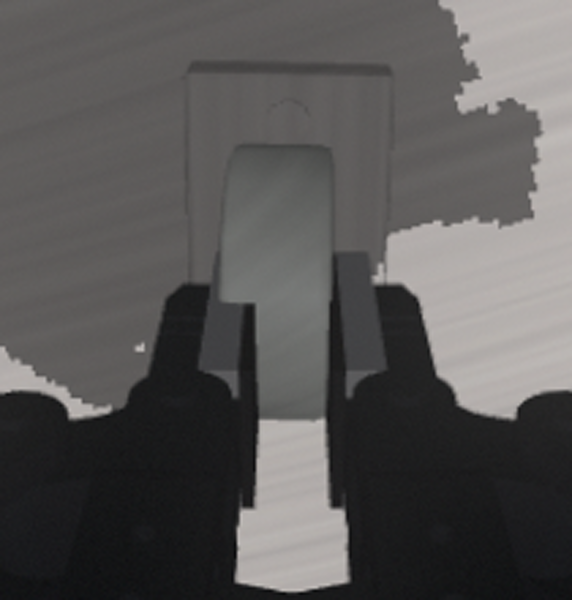

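View pics/c13s.png

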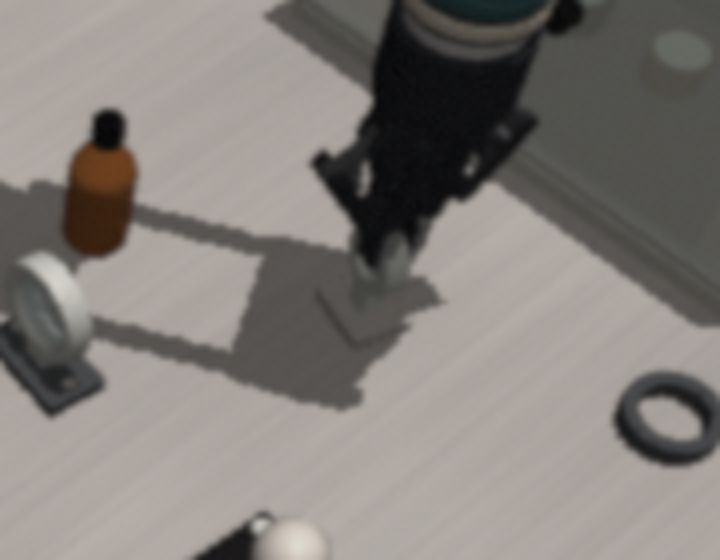

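```bash
python3 -m pendant '[[[0,0,0],[0,0,0]],[[0,0,0],[0,0,0]],[[0,0,0],[0,0,0]],[[0,0,0],[0,0,0]]]' 0
python3 m3.py 14 .53 .367 0 .072 .05; python3 m4.py 14 .53 .367 0 .072 .05
python3 - <<'E'
import cv2
a=cv2.imread("pics/wrist14.png")[200:420,220:430];cv2.imwrite("pics/c14.png",cv2.resize(a,(572,600),interpolation=2))
E
```

```text
time_s: 19.7
eef_pos: [0.533, 0.368, 0.0506]
tool_rot: [[0.3, 0.004, -0.954], [0.954, 0.002, 0.3], [0.003, -1.0, -0.003]]
contact_force: [0.7, 0.1, -0.1]
width: 0.0426
[0.533  0.368  0.0506] jaw 72.52 [ 0.0038  0.0022 -1.    ]
foot 3841 [529.9 367.2] [40.4 46.2] 72.4 meanz 0.0098
cell 6693 [527.2 368.8] [70.2 38.6] 70.38 meanz 0.0669
celltop 3874 [530.1 368. ] [70.2 29.8] 73.85 meanz 0.0707
[ 287  225   77  130 7956] [324.7268728 280.8699095]
foot 3825 [529.9 367.2] [40.4 46.2] 72.4 mean [0.5242 0.369  0.0098]
cell 4077 [527.  367.9] [16.  38.7] 72.24 mean [0.5223 0.3695 0.0659]
celltop 2622 [529.4 367.2] [16.  31.2] 72.24 mean [0.5274 0.3679 0.0698]
```

View pics/c14.png

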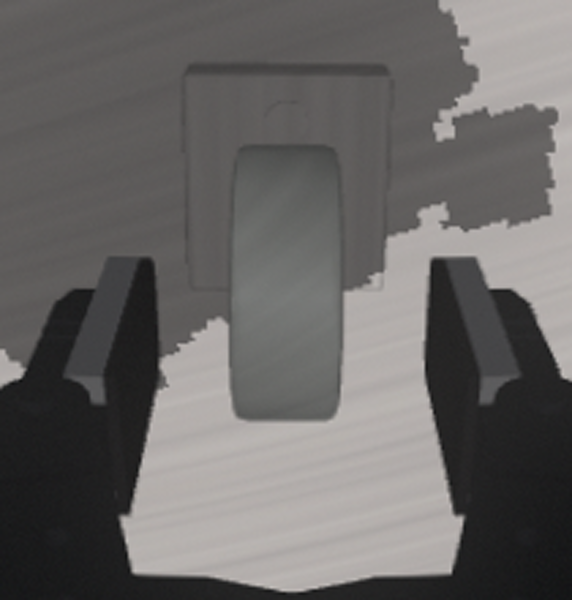

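```bash
python3 -m pendant '[[[-0.004,-0.002,0.025],[0.002,0.004,0]],[[-0.004,-0.002,0.037],[0.002,0.004,0]],[[-0.004,-0.002,0.037],[0.002,0.004,0]],[[-0.004,-0.002,0.037],[0.002,0.004,0]]]'
python3 -m pendant '[[[0,0,0],[0,0,0]],[[0,0,0],[0,0,0]],[[0,0,0],[0,0,0]],[[0,0,0],[0,0,0]]]' -0.7
python3 m3.py 15 .53 .367 0 .072 .05; python3 m4.py 15 .53 .367 0 .072 .05
python3 - <<'E'
import cv2
a=cv2.imread("pics/wrist15.png")[200:420,220:430];cv2.imwrite("pics/c15.png",cv2.resize(a,(572,600),interpolation=2))
E
```

```text
time_s: 20.15
eef_pos: [0.5324, 0.3677, 0.0584]
tool_rot: [[0.3, 0.002, -0.954], [0.954, 0.004, 0.3], [0.004, -1.0, -0.001]]
contact_force: [-0.0, 0.5, 0.1]
width: 0.0425
time_s: 20.55
eef_pos: [0.5324, 0.3679, 0.0584]
tool_rot: [[0.3, 0.003, -0.954], [0.954, 0.004, 0.3], [0.004, -1.0, -0.001]]
contact_force: [0.3, 0.0, -0.3]
width: 0.0127
[0.5324 0.3679 0.0584] jaw 72.53 [ 0.0025  0.0039 -1.    ]
foot 3360 [529.4 366.9] [40.1 46.2] 72.72 meanz 0.0101
cell 4664 [526.5 368.1] [37.4 32.8] 21.72 meanz 0.0676
celltop 2973 [528.1 366.8] [30.9 31.1] 32.48 meanz 0.0707
[ 274  222  107  124 8088] [325.51842235 278.0547725 ]
foot 3345 [529.4 366.9] [40.1 46.2] 72.72 mean [0.5226 0.3694 0.0101]
cell 4680 [526.5 368.1] [37.4 32.8] 21.72 mean [0.5226 0.3695 0.0675]
celltop 3110 [528.1 366.8] [31.  31.1] 32.48 mean [0.5263 0.3685 0.0707]
```

View pics/c15.png

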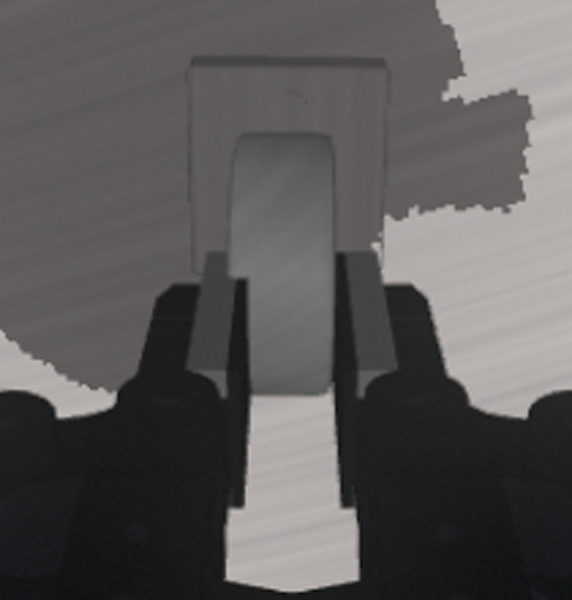

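```bash
python3 -m pendant '[[[0,0,0],[0,0,0]],[[0,0,0],[0,0,0]],[[0,-0.003,-0.03],[0.005,0.003,0]],[[0,-0.003,-0.07],[0.005,0.003,0]],[[0,-0.003,-0.082],[0.005,0.003,0]],[[0,-0.003,-0.082],[0.005,0.003,0]],[[0,-0.003,-0.082],[0.005,0.003,0]]]' 0
python3 -m pendant '[[[0,0,0],[0,0,0]],[[0,0,0],[0,0,0]],[[0,0,0],[0,0,0]],[[0,0,0],[0,0,0]],[[0,0,0],[0,0,0]]]' -1
python3 m3.py 16 .53 .367 0 .072 .05; python3 m4.py 16 .53 .367 0 .072 .05
python3 - <<'E'
import cv2
from plant import robot
a=cv2.imread("pics/wrist16.png")[200:420,220:430];cv2.imwrite("pics/c16.png",cv2.resize(a,(572,600),interpolation=2))
print(robot.read_state()["wrist_torque"])
E
```

```text
time_s: 21.3
eef_pos: [0.5323, 0.3672, 0.0418]
tool_rot: [[0.3, 0.001, -0.954], [0.954, 0.006, 0.3], [0.006, -1.0, 0.001]]
contact_force: [0.5, 0.4, 0.0]
width: 0.0425
time_s: 21.8
eef_pos: [0.5326, 0.367, 0.0424]
tool_rot: [[0.3, 0.001, -0.954], [0.954, 0.006, 0.3], [0.006, -1.0, 0.001]]
contact_force: [-0.5, -1.7, 2.7]
width: 0.0103
[0.5326 0.367  0.0424] jaw 72.52 [ 0.0013  0.0061 -1.    ]
foot 3694 [526.6 367.9] [40.  40.2] 71.84 meanz 0.0104
cell 6403 [525.9 367.4] [38.4 31.1] 19.2 meanz 0.0661
celltop 3276 [528.3 365.4] [30.  29.6] 34.27 meanz 0.0707
[  274   230   106   146 10068] [326.26062773 293.17451331]
foot 3668 [526.6 367.9] [40.  40.2] 71.84 mean [0.5207 0.3702 0.0105]
cell 6343 [525.6 367.5] [37.7 31.1] 20.5 mean [0.5222 0.3689 0.066 ]
celltop 3418 [528.2 365.7] [30.1 30.3] 34.48 mean [0.5253 0.3677 0.0706]
[-0.39805022  0.1807078  -0.00880625]
```

View pics/c16.png

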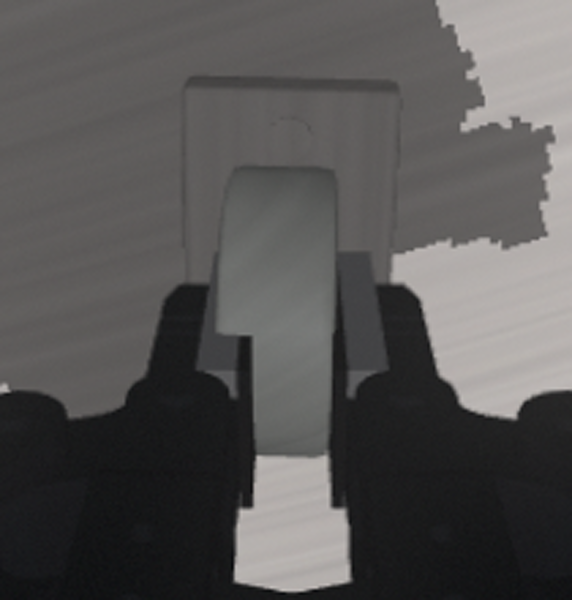

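```bash
python3 -m pendant '[[[0,0,0],[0,0,0]],[[0,0,0],[0,0,0]],[[0.004,0.012,0],[0.01,0,0]],[[0.004,0.012,0],[0.01,0,0]],[[0.004,0.012,0],[0.01,0,0]]]' 0
python3 m3.py 17 .53 .367 0 .072 .05 >/dev/null; python3 m4.py 17 .53 .367 0 .072 .05
python3 -m pendant '[[[0,0,0],[0,0,0]],[[0,0,0],[0,0,0]],[[0,0,0],[0,0,0]],[[0,0,0],[0,0,0]],[[0,0,0],[0,0,0]]]' -1
python3 m3.py 18 .53 .367 0 .072 .05; python3 m4.py 18 .53 .367 0 .072 .05
python3 - <<'E'
import cv2
from plant import robot
a=cv2.imread("pics/wrist18.png")[200:420,220:430];cv2.imwrite("pics/c18.png",cv2.resize(a,(572,600),interpolation=2))
print(robot.read_state()["wrist_torque"])
E
```

```text
time_s: 22.35
eef_pos: [0.5333, 0.3695, 0.0422]
tool_rot: [[0.3, 0.001, -0.954], [0.954, 0.011, 0.3], [0.011, -1.0, 0.002]]
contact_force: [-0.7, -0.2, -0.2]
width: 0.0426
[ 279  230   80  137 8715] [318.54515204 288.92300631]
foot 4150 [529.4 366.1] [40.5 46.2] 71.51 mean [0.5236 0.3682 0.0098]
cell 4509 [527.  366.8] [16.1 38.4] 71.92 mean [0.5217 0.3685 0.0658]
celltop 2848 [529.  366.2] [16.  32.1] 71.03 mean [0.5269 0.3668 0.0698]
time_s: 22.9
eef_pos: [0.5333, 0.3695, 0.0424]
tool_rot: [[0.3, 0.001, -0.954], [0.954, 0.011, 0.3], [0.011, -1.0, 0.002]]
contact_force: [-1.5, -0.6, 1.5]
width: 0.0104
[0.5333 0.3695 0.0424] jaw 72.52 [ 0.0012  0.0113 -0.9999]
foot 3709 [527.4 369.5] [40.4 40.1] 72.1 meanz 0.0103
cell 6454 [527.  369.5] [38.9 31.5] 18.85 meanz 0.0662
celltop 3268 [529.2 367.9] [29.8 29.6] 33.53 meanz 0.0706
[  274   230   106   145 10116] [325.04122183 293.14175563]
foot 3686 [527.4 369.5] [40.4 40.1] 72.1 mean [0.5211 0.3716 0.0103]
cell 6359 [526.4 369.8] [37.9 30.9] 19.45 mean [0.523 0.371 0.066]
celltop 3400 [529. 368.] [30.  30.4] 33.53 mean [0.5262 0.37   0.0706]
[-0.14631591  0.04480948  0.03808867]
```

View pics/c18.png

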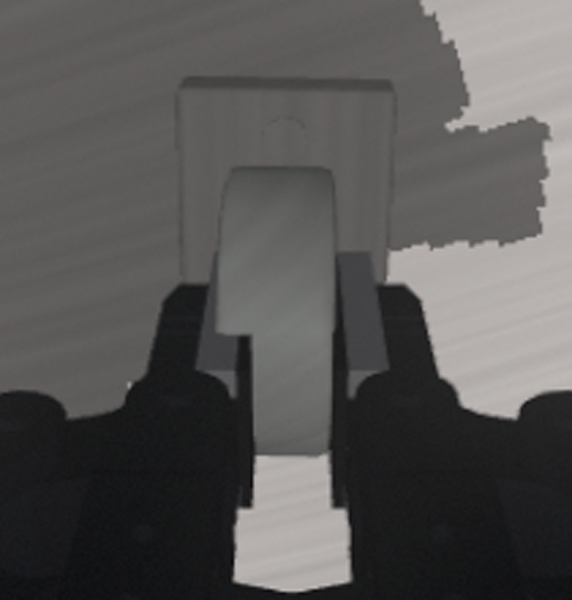

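```bash
python3 -m pendant '[[[0,0,0.05],[0,0,0]],[[0,0,0.15],[-0.018,0.002,0]],[[0,0,0.25],[-0.018,0.002,0]],[[0,0,0.25],[-0.018,0.002,0]]]'
python3 m3.py 19 .53 .367 0.05 .072 .05; python3 m4.py 19 .53 .367 .05 .072 .05
python3 - <<'E'
import cv2
from plant import robot
im,d=robot.capture("scene");im=im[...,::-1];cv2.imwrite("pics/c19.png",cv2.resize(im[60:200,360:520],None,fx=4,fy=4,interpolation=2))
E
```

```text
time_s: 23.35
eef_pos: [0.5354, 0.3708, 0.0966]
tool_rot: [[0.3, 0.007, -0.954], [0.954, 0.006, 0.3], [0.007, -1.0, -0.005]]
contact_force: [0.7, 0.6, -1.6]
width: 0.01
[0.5354 0.3708 0.0966] jaw 72.53 [ 0.0067  0.0058 -1.    ]
foot 265 [511.1 377.1] [39.2  1. ] 71.78 meanz 0.0599
cell 5805 [528.6 371.3] [38.1 30.8] 20.36 meanz 0.1189
celltop 3784 [530.4 370.1] [31.1 32.1] 35.15 meanz 0.123
[ 274  228  106  139 9685] [325.33639649 289.4588539 ]
foot 279 [527.7 371.3] [40.4 36.1] 71.87 mean [0.5125 0.3747 0.0604]
cell 5808 [528.6 371.3] [38.1 30.8] 20.36 mean [0.5245 0.3727 0.1189]
celltop 3896 [530.1 370.4] [34.4 30.2] 25.83 mean [0.5266 0.3718 0.1228]
```

View pics/c19.png

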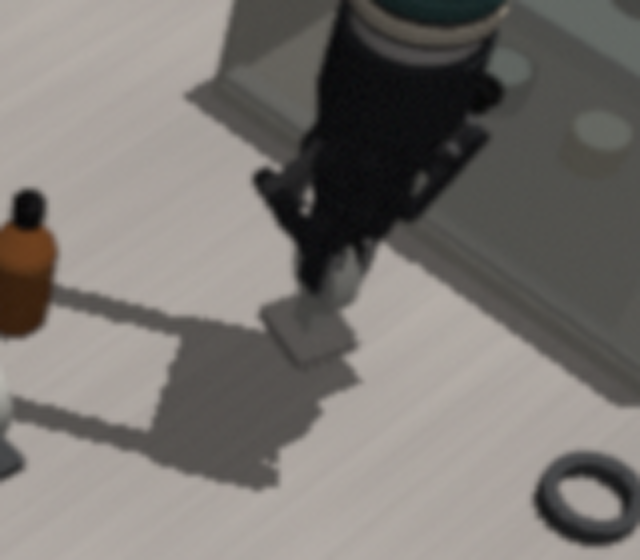

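View pics/wrist19.png

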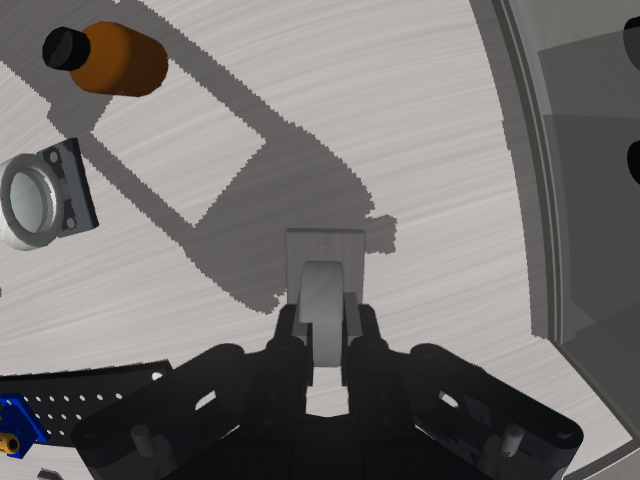

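```bash
python3 -m pendant '[[[0,0,0.35],[0,0,0]],[[0.1,-0.2,0.35],[-0.005,0.005,0.2]],[[0.2,-0.4,0.35],[-0.01,0.01,0.4]],[[0.26,-0.6,0.35],[-0.01,0.01,0.48]],[[0.26,-0.75,0.35],[-0.01,0.01,0.48]],[[0.26,-0.75,0.35],[-0.01,0.01,0.48]]]'
python3 -m pendant '[[[0.1,-0.2,0],[0,0,0]],[[0.2,-0.4,0],[0,0,0]],[[0.26,-0.6,0],[0,0,0]],[[0.26,-0.75,0],[0,0,0]],[[0.26,-0.75,0],[0,0,0]],[[0.26,-0.75,0],[0,0,0]]]'
```

```text
time_s: 24.05
eef_pos: [0.5853, 0.2151, 0.1605]
tool_rot: [[0.059, -0.008, -0.998], [0.998, -0.006, 0.059], [-0.007, -1.0, 0.008]]
contact_force: [-0.2, -1.1, -1.8]
width: 0.0106
time_s: 24.65
eef_pos: [0.6367, 0.0653, 0.1589]
tool_rot: [[0.06, -0.011, -0.998], [0.998, -0.005, 0.06], [-0.006, -1.0, 0.01]]
contact_force: [0.0, 0.2, -1.7]
width: 0.0103
```

```bash
python3 -m pendant '[[[0.005,0.02,-0.1],[0.009,-0.018,0]],[[0.005,0.02,-0.25],[0.009,-0.018,0]],[[0.005,0.02,-0.37],[0.009,-0.018,0]],[[0.005,0.02,-0.42],[0.009,-0.018,0]],[[0.005,0.02,-0.42],[0.009,-0.018,0]],[[0.005,0.02,-0.42],[0.009,-0.018,0]]]'
cat > m5.py <<'E'
# lens foot above board, wrist view: python3 m5.py tag side halfx  [side +1 lamp, -1 screen]
from h import *
import sys
k,side,hx,ztop=sys.argv[1],float(sys.argv[2]),float(sys.argv[3]),float(sys.argv[4])
s=robot.read_state();T=np.array(s["tool_rot"]);e=np.array(s["eef_pos"])
print(np.round(e,4),"jaw",np.degrees(np.arctan2(T[1,0],T[0,0])).round(2),"y",np.round(T[:,1],4),"F",np.round(s["contact_force"],1),"M",np.round(s["wrist_torque"],2),"w",round(s["width"],4))
pw=robot.camera_params("wrist");im,d=robot.capture("wrist");im=im[...,::-1];cv2.imwrite(f"pics/wrist{k}.png",im);P=cloud("wrist",d,pw)
np.savez(f"pics/w{k}.npz",P=P)
from m2 import board
L=board(im,P);a=np.radians(86.32);u=np.array([np.cos(a),np.sin(a)]);v=np.array([np.sin(a),-np.cos(a)])
c0=np.array([629.17,-30.14]);q=L[:,1:3]-c0;A=q@u;C=q@v
ok=(abs((A+12.5)%25-12.5)<3)&(np.abs((C+12.5)%25-12.5)<3)&(L[:,0]>40)
ea=(A+12.5)%25-12.5;ec=(C+12.5)%25-12.5
print("holes",ok.sum(),"board shift along %.2f across %.2f"%(np.median(ea[ok]),np.median(ec[ok])))
tgt=c0+side*100*u
X,Y,Z=P[...,0]*1e3-tgt[0],P[...,1]*1e3-tgt[1],P[...,2]*1e3
al=X*u[0]+Y*u[1];ac=X*v[0]+Y*v[1]
zf=float(sys.argv[5])*1e3   # expected foot top z
m=(abs(al)<32)&(abs(ac)<hx+12)&(abs(Z-zf)<4)
m=cv2.morphologyEx(m.astype(np.uint8),cv2.MORPH_OPEN,np.ones((3,3)))
N,l,st,ce=cv2.connectedComponentsWithStats(m)
for i in np.argsort(-st[1:,4])[:2]+1:
    mm=l==i
    if mm.sum()<80: continue
    r=cv2.minAreaRect(np.c_[al[mm],ac[mm]].astype(np.float32));
    G=np.linalg.lstsq(np.c_[al[mm],ac[mm],np.ones(mm.sum())],Z[mm],rcond=None)[0]
    print("foot",mm.sum(),"al [%.1f %.1f] ac [%.1f %.1f]"%(*np.percentile(al[mm],[.3,99.7]),*np.percentile(ac[mm],[.3,99.7])),np.round(r[0],1),np.round(r[1],1),round(r[2],2),"z",Z[mm].mean().round(1),"tiltdeg al/ac",np.round(np.degrees(G[:2]),2))
E
python3 m5.py 20 1 23 .072 .043
```

```text
time_s: 25.25
eef_pos: [0.6382, 0.0703, 0.0758]
tool_rot: [[0.059, 0.0, -0.998], [0.998, -0.0, 0.059], [-0.0, -1.0, -0.0]]
contact_force: [-0.2, 0.2, -1.2]
width: 0.0105
[0.6382 0.0703 0.0758] jaw 86.63 y [ 3.e-04 -1.e-04 -1.e+00] F [-0.2  0.2 -1.2] M [ 0.03 -0.01  0.01] w 0.0105
holes 13 board shift along 0.11 across 0.01
foot 3746 al [-21.5 18.5] ac [-23.2 16.0] [-1.6 -3.5] [40.3 40.6] 89.77 z 43.6 tiltdeg al/ac [1.06 0.83]
```

View pics/wrist20.png

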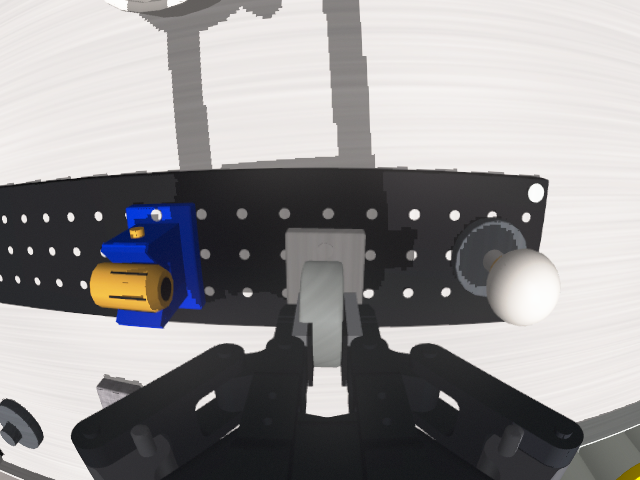

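Run:
```python
from h import *
P=np.load("pics/w20.npz")["P"];im=cv2.imread("pics/wrist20.png")
a=np.radians(86.32);u=np.array([np.cos(a),np.sin(a)]);v=np.array([np.sin(a),-np.cos(a)]);c=np.array([.62917,-.03014])
q=P[...,:2]-c;al=q@u;ac=q@v;Z=P[...,2]
m=(abs(ac)<.045)&(al<.17)&(al>.05)&(abs(Z-.012)<.004)
print(m.sum(),np.degrees(np.linalg.lstsq(np.c_[al[m],ac[m],np.ones(m.sum())],Z[m],rcond=None)[0][:2]))
# table near
m=(ac<-.06)&(ac>-.15)&(abs(al-.1)<.06)&(abs(Z)<.005);print(m.sum(),np.degrees(np.linalg.lstsq(np.c_[al[m],ac[m],np.ones(m.sum())],Z[m],rcond=None)[0][:2]))
m=(abs(al-.1)<.03)&(ac<.02)&(ac>-.03)&(abs(Z-.0436)<.003);m=cv2.erode(m.astype(np.uint8),np.ones((7,7)))>0
print(m.sum(),np.degrees(np.linalg.lstsq(np.c_[al[m],ac[m],np.ones(m.sum())],Z[m],rcond=None)[0][:2]))
# cell side edges
```

```text
20422 [-0.01676665 -0.00751374]
29775 [ 0.00757621 -0.02910648]
2257 [1.14033449 0.00612449]
```

```bash
python3 -m pendant '[[[0.002,0.0115,-0.03],[-0.037,0,-0.01]],[[0.002,0.0115,-0.06],[-0.037,0,-0.01]],[[0.002,0.0115,-0.09],[-0.037,0,-0.01]],[[0.002,0.0115,-0.09],[-0.037,0,-0.01]],[[0.002,0.0115,-0.09],[-0.037,0,-0.01]]]'
python3 m5.py 21 1 23 .072 .0255
```

```text
time_s: 25.8
eef_pos: [0.6389, 0.0722, 0.0581]
tool_rot: [[0.065, 0.001, -0.998], [0.998, -0.02, 0.065], [-0.019, -1.0, -0.002]]
contact_force: [-0.0, 0.5, -2.0]
width: 0.01
[0.6389 0.0722 0.0581] jaw 86.3 y [ 8.000e-04 -1.960e-02 -9.998e-01] F [-0.   0.5 -2. ] M [ 0.04 -0.06  0.01] w 0.01
holes 13 board shift along 0.15 across -0.04
foot 3736 al [-20.1 20.0] ac [-22.7 16.2] [-0.1 -2.9] [40.6 40.1] 0.05 z 26.0 tiltdeg al/ac [-0.05  0.86]
```

```bash
python3 -m pendant '[[[-0.001,0.001,-0.01],[0,0,0]],[[-0.001,0.001,-0.016],[0,0,0]],[[-0.001,0.001,-0.018],[0,0,0]],[[-0.001,0.001,-0.018],[0,0,0]]]'
python3 m5.py 22 1 23 .072 .022
```

```text
time_s: 26.25
eef_pos: [0.6389, 0.0723, 0.0548]
tool_rot: [[0.065, 0.001, -0.998], [0.998, -0.019, 0.065], [-0.019, -1.0, -0.003]]
contact_force: [-0.4, 0.5, -2.0]
width: 0.0107
[0.6389 0.0723 0.0548] jaw 86.29 y [ 0.0014 -0.0195 -0.9998] F [-0.4  0.5 -2. ] M [ 0.01  0.03 -0.03] w 0.0107
holes 12 board shift along 0.08 across -0.02
foot 3749 al [-20.0 20.1] ac [-22.6 16.4] [ 0.  -2.8] [40.3 40.5] 89.67 z 22.6 tiltdeg al/ac [0.02 0.87]
```

```bash
python3 -m pendant '[[[-0.001,0,-0.003],[0,0,0]],[[-0.001,0,-0.005],[0,0,0]],[[-0.001,0,-0.005],[0,0,0]]]'
python3 -m pendant '[[[0,0,0],[0,0,0]],[[0,0,0],[0,0,0]],[[0,0,0],[0,0,0]],[[0,0,0],[0,0,0]]]' -0.1
python3 m5.py 23 1 23 .072 .022
```

```text
time_s: 26.6
eef_pos: [0.6388, 0.0723, 0.054]
tool_rot: [[0.065, 0.002, -0.998], [0.998, -0.019, 0.065], [-0.019, -1.0, -0.003]]
contact_force: [0.5, -1.2, -2.2]
width: 0.0102
time_s: 27.0
eef_pos: [0.639, 0.0723, 0.0543]
tool_rot: [[0.065, 0.002, -0.998], [0.998, -0.019, 0.065], [-0.019, -1.0, -0.003]]
contact_force: [0.2, -0.0, -0.4]
width: 0.0387
[0.639  0.0723 0.0543] jaw 86.3 y [ 0.0022 -0.0195 -0.9998] F [ 0.2 -0.  -0.4] M [ 0.02 -0.01 -0.  ] w 0.0387
holes 14 board shift along 0.10 across -0.03
foot 4182 al [-20.4 19.5] ac [-22.7 22.7] [-0.6  0.1] [40.4 46.3] 0.76 z 21.8 tiltdeg al/ac [-0.01  0.24]
```

```bash
python3 -m pendant '[[[0,0,0.15],[0,0,0]],[[0,0,0.35],[0,0,0]],[[0,0,0.53],[0.037,0.004,0]],[[-0.2,0.12,0.53],[0.037,0.004,-0.05]],[[-0.4,0.24,0.53],[0.037,0.004,-0.1]],[[-0.6,0.36,0.53],[0.037,0.004,-0.11]],[[-0.8,0.48,0.53],[0.037,0.004,-0.11]],[[-0.99,0.6,0.53],[0.037,0.004,-0.11]],[[-0.99,0.6,0.53],[0.037,0.004,-0.11]],[[-0.99,0.6,0.53],[0.037,0.004,-0.11]]]' 0.5
python3 m3.py 24 .435 .195 0 .082 .06;python3 m4.py 24 .435 .195 0 .082 .06
```

```text
time_s: 28.05
eef_pos: [0.4406, 0.1928, 0.1607]
tool_rot: [[0.12, 0.001, -0.993], [0.993, -0.0, 0.12], [-0.0, -1.0, -0.001]]
contact_force: [0.2, -0.1, 0.1]
width: 0.0638
[0.4406 0.1928 0.1607] jaw 83.1 [ 1.1e-03 -2.0e-04 -1.0e+00]
foot 2202 [433.9 195.5] [40.  69.5] 82.27 meanz 0.0099
cell 2199 [433.3 194.9] [16.1 61.8] 82.58 meanz 0.0755
celltop 1296 [433.4 194.9] [15.9 36.2] 82.76 meanz 0.0799
[ 306  170   50  102 4449] [329.76062036 216.40773207]
foot 2206 [433.9 195.5] [40.  69.5] 82.27 mean [0.4284 0.195  0.0099]
cell 2231 [433.1 195. ] [16.1 62.2] 82.58 mean [0.4272 0.1957 0.0752]
celltop 1346 [433.5 194.9] [16.  37.6] 82.72 mean [0.4325 0.195  0.0798]
```

View pics/wrist24.png

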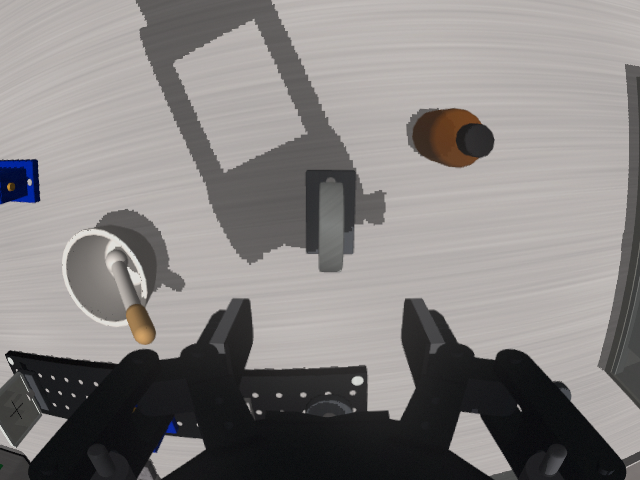

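```bash
python3 -m pendant '[[[-0.022,0.015,-0.15],[0,0.002,-0.02]],[[-0.022,0.015,-0.3],[0,0.002,-0.02]],[[-0.022,0.015,-0.43],[0,0.002,-0.02]],[[-0.022,0.015,-0.5],[0,0.002,-0.02]],[[-0.022,0.015,-0.51],[0,0.002,-0.02]],[[-0.022,0.015,-0.51],[0,0.002,-0.02]]]' 0
python3 m3.py 25 .435 .195 0 .082 .06;python3 m4.py 25 .435 .195 0 .082 .06
```

```text
time_s: 28.7
eef_pos: [0.4379, 0.195, 0.059]
tool_rot: [[0.133, 0.0, -0.991], [0.991, -0.0, 0.133], [-0.0, -1.0, -0.0]]
contact_force: [0.7, 0.1, -0.2]
width: 0.0429
[0.4379 0.195  0.059 ] jaw 82.37 [ 3.e-04 -2.e-04 -1.e+00]
foot 4520 [433.9 195.2] [40.5 69.9] 82.34 meanz 0.0098
cell 8539 [433.3 194.3] [53.9 53.7] 35.3 meanz 0.0759
celltop 4594 [433.9 194.2] [70.  35.8] 77.56 meanz 0.0806
[  290   197    76   168 10442] [327.80339016 270.88431335]
foot 4513 [433.7 195.1] [40.4 70.2] 82.34 mean [0.4247 0.1961 0.0098]
cell 5839 [431.3 195.3] [16.1 58.6] 82.19 mean [0.4227 0.1965 0.0741]
celltop 3339 [432.9 195. ] [16. 39.] 82.63 mean [0.431  0.1954 0.0798]
```

```bash
python3 -m pendant '[[[-0.006,0.003,0],[0,0,0]],[[-0.006,0.003,0],[0,0,0]],[[-0.006,0.003,0],[0,0,0]],[[-0.006,0.003,0],[0,0,0]]]' -0.7
python3 m3.py 26 .435 .195 0 .082 .06;python3 m4.py 26 .435 .195 0 .082 .06
python3 - <<'E'
import cv2
from plant import robot
a=cv2.imread("pics/wrist26.png")[200:420,220:430];cv2.imwrite("pics/c26.png",cv2.resize(a,(572,600),interpolation=2))
print(robot.read_state()["wrist_torque"])
E
```

```text
time_s: 29.15
eef_pos: [0.4376, 0.1963, 0.0606]
tool_rot: [[0.132, 0.004, -0.991], [0.991, 0.001, 0.132], [0.002, -1.0, -0.004]]
contact_force: [-0.8, 0.6, 0.4]
width: 0.0126
[0.4376 0.1963 0.0606] jaw 82.4 [ 0.0037  0.0012 -1.    ]
foot 3906 [430.  195.4] [40.1 62.3] 82.29 meanz 0.0101
cell 7044 [430.9 195.7] [57.  36.4] 18.77 meanz 0.076
celltop 3884 [433.9 194.1] [32.7 35.6] 45.19 meanz 0.0807
[  272   197   111   166 11231] [325.60395334 274.1841332 ]
foot 3897 [429.9 195.4] [40.1 62.5] 82.39 mean [0.4199 0.1975 0.0101]
cell 7230 [430.7 195.7] [57.4 36.5] 18.56 mean [0.4237 0.1965 0.0753]
celltop 4094 [433.2 194.4] [33.4 37.4] 46.59 mean [0.4301 0.1958 0.0806]
[ 0.13653859 -0.01186835  0.02249344]
```

View pics/c26.png

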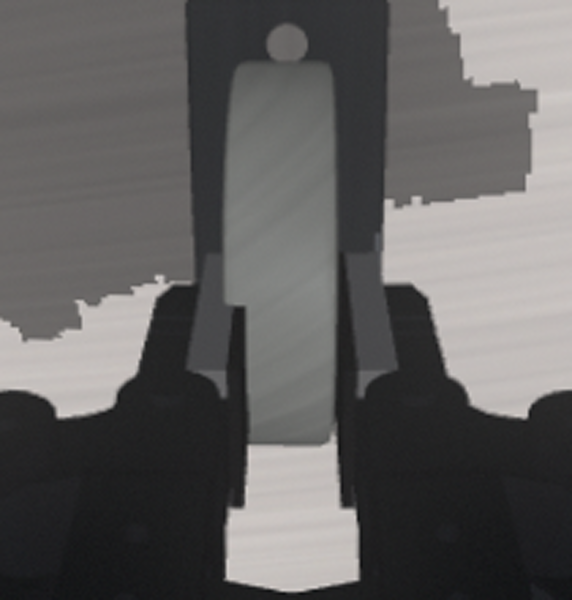

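```bash
python3 -m pendant '[[[0,0,0],[0,0,0]],[[0,0,0],[0,0,0]],[[-0.003,0.006,-0.02],[-0.002,0.006,0]],[[-0.003,0.006,-0.028],[-0.002,0.006,0]],[[-0.003,0.006,-0.028],[-0.002,0.006,0]],[[-0.003,0.006,-0.028],[-0.002,0.006,0]]]' 0
python3 -m pendant '[[[0,0,0],[0,0,0]],[[0,0,0],[0,0,0]],[[0,0,0],[0,0,0]],[[0,0,0],[0,0,0]],[[0,0,0],[0,0,0]]]' -1
python3 m3.py 27 .435 .195 0 .082 .06;python3 m4.py 27 .435 .195 0 .082 .06
python3 - <<'E'
import cv2
from plant import robot
a=cv2.imread("pics/wrist27.png")[200:420,220:430];cv2.imwrite("pics/c27.png",cv2.resize(a,(572,600),interpolation=2))
print(robot.read_state()["wrist_torque"])
E
```

```text
time_s: 29.8
eef_pos: [0.4367, 0.1974, 0.0545]
tool_rot: [[0.132, -0.0, -0.991], [0.991, -0.0, 0.132], [-0.0, -1.0, 0.0]]
contact_force: [-0.3, -0.3, 0.6]
width: 0.0428
time_s: 30.3
eef_pos: [0.437, 0.1969, 0.0552]
tool_rot: [[0.132, 0.0, -0.991], [0.991, -0.001, 0.132], [-0.001, -1.0, -0.0]]
contact_force: [-1.2, -2.8, 5.3]
width: 0.0101
[0.437  0.1969 0.0552] jaw 82.4 [ 3.0e-04 -1.3e-03 -1.0e+00]
foot 4149 [428.2 196.6] [40.1 58.1] 81.92 meanz 0.0103
cell 7235 [430.7 196.4] [56.6 34.2] 17.71 meanz 0.0752
celltop 3721 [433.5 194.9] [31.9 35.2] 46.41 meanz 0.0807
[  274   202   106   171 11559] [326.35574012 278.69391816]
foot 4118 [428.3 196.6] [40.1 58.2] 81.92 mean [0.4193 0.1993 0.0103]
cell 7409 [430.5 196.3] [57.1 34.4] 17.1 mean [0.423  0.197  0.0746]
celltop 3897 [432.5 195. ] [32.2 37.6] 49.51 mean [0.4293 0.1962 0.0806]
[-0.83060197  0.2786535   0.03347773]
```

View pics/c27.png

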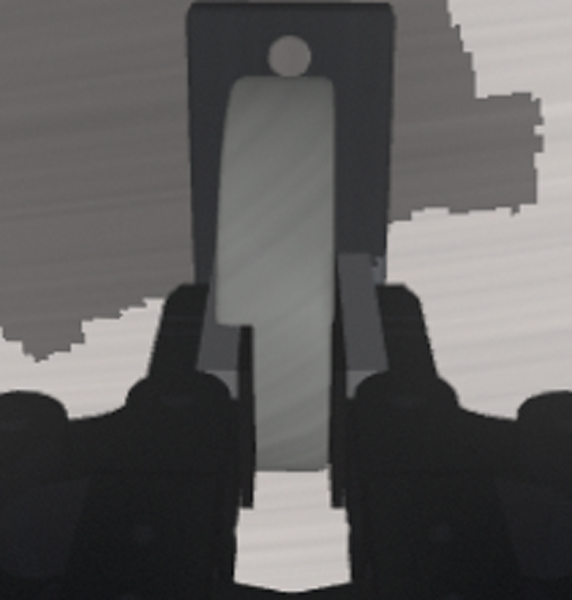

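```bash
python3 -m pendant '[[[0,0,0.05],[0,0,0]],[[0,0,0.2],[0,0,0]],[[0,0,0.4],[0,0,0.05]],[[0,0,0.6],[0,0,0.1]],[[0,0,0.7],[0,0,0.15]],[[0,0,0.7],[0,0,0.15]]]'
python3 -m pendant '[[[0.1,-0.2,0],[0,0,0]],[[0.25,-0.4,0],[0,0,0]],[[0.35,-0.6,0],[0,0,0]],[[0.47,-0.82,0],[0,0,0]],[[0.47,-0.82,0],[0,0,0]],[[0.47,-0.82,0],[0,0,0]]]'
python3 -m pendant '[[[0.1,-0.2,0],[0,0,0]],[[0.25,-0.4,0],[0,0,0]],[[0.35,-0.6,0],[0,0,0]],[[0.47,-0.81,0],[0,0,0]],[[0.47,-0.81,0],[0,0,0]],[[0.47,-0.81,0],[0,0,0]]]'
python3 m5.py 28 -1 35 .082 .15
```

```text
time_s: 30.95
eef_pos: [0.4389, 0.1981, 0.1991]
tool_rot: [[0.054, 0.008, -0.999], [0.999, 0.002, 0.054], [0.003, -1.0, -0.008]]
contact_force: [-0.2, -0.3, -2.8]
width: 0.0103
time_s: 31.55
eef_pos: [0.532, 0.0335, 0.1961]
tool_rot: [[0.057, 0.003, -0.998], [0.998, 0.004, 0.057], [0.004, -1.0, -0.003]]
contact_force: [-0.3, -0.0, -3.3]
width: 0.0094
time_s: 32.15
eef_pos: [0.6256, -0.1275, 0.1938]
tool_rot: [[0.057, -0.001, -0.998], [0.998, 0.007, 0.057], [0.006, -1.0, 0.001]]
contact_force: [0.0, 0.5, -2.8]
width: 0.0089
[ 0.6256 -0.1275  0.1938] jaw 86.74 y [-9.0e-04  6.6e-03 -1.0e+00] F [ 0.   0.5 -2.8] M [0.01 0.02 0.03] w 0.0089
holes 0 board shift along nan across nan
foot 3739 al [-8.8 28.8] ac [-35.7 22.9] [ 9.8 -5.4] [38.4 60.8] 0.29 z 150.3 tiltdeg al/ac [ 8.18 -0.43]
  return _methods._mean(a, axis=axis, dtype=dtype,
  ret = ret.dtype.type(ret / rcount)
```

View pics/wrist28.png

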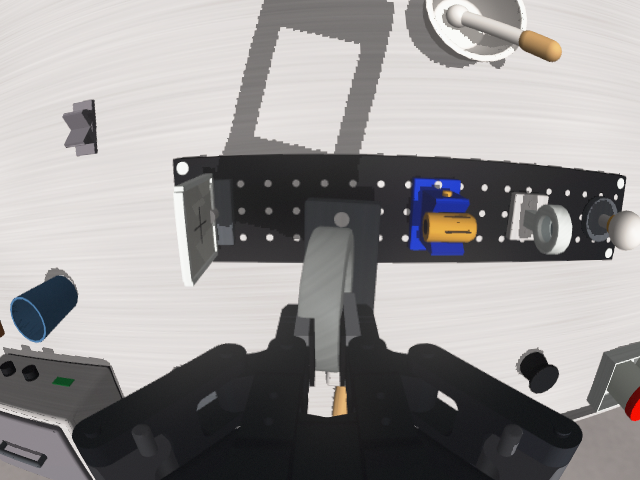

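```bash
python3 -m pendant '[[[0.003,-0.018,-0.1],[-0.14,0.009,0]],[[0.003,-0.018,-0.2],[-0.272,0.017,0]],[[0.003,-0.018,-0.3],[-0.272,0.017,0]],[[0.003,-0.018,-0.4],[-0.272,0.017,0]],[[0.003,-0.018,-0.5],[-0.272,0.017,0]],[[0.003,-0.018,-0.56],[-0.272,0.017,0]],[[0.003,-0.018,-0.56],[-0.272,0.017,0]],[[0.003,-0.018,-0.56],[-0.272,0.017,0]]]'
python3 m5.py 29 -1 35 .082 .037 2>/dev/null
```

```text
time_s: 33.0
eef_pos: [0.6262, -0.1294, 0.0832]
tool_rot: [[0.054, -0.008, -0.999], [0.989, -0.136, 0.055], [-0.136, -0.991, 0.0]]
contact_force: [-0.3, 0.2, -2.3]
width: 0.0093
[ 0.6262 -0.1294  0.0832] jaw 86.88 y [-0.0079 -0.1358 -0.9907] F [-0.3  0.2 -2.3] M [ 0.12 -0.07  0.01] w 0.0093
holes 11 board shift along 0.08 across 0.05
foot 3959 al [-18.6 20.6] ac [-35.1 23.2] [ 0.9 -4.9] [39.5 60.7] 0.35 z 38.1 tiltdeg al/ac [ 0.51 -0.4 ]
```

View pics/wrist29.png

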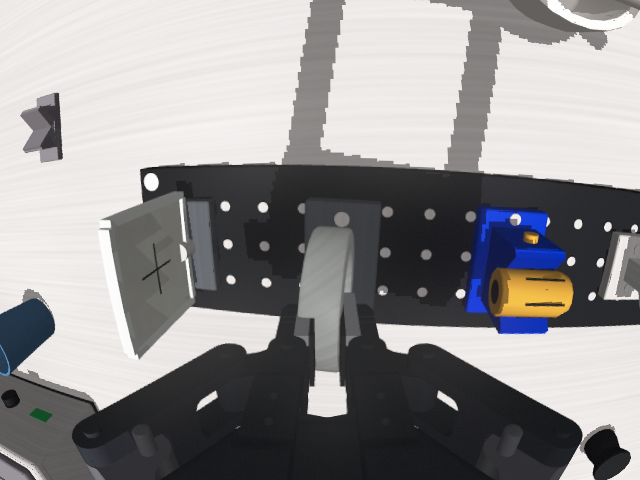

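```bash
python3 -m pendant '[[[0,-0.003,-0.03],[-0.015,0.008,-0.008]],[[0,-0.003,-0.06],[-0.015,0.008,-0.008]],[[0,-0.003,-0.07],[-0.015,0.008,-0.008]],[[0,-0.003,-0.07],[-0.015,0.008,-0.008]],[[0,-0.003,-0.07],[-0.015,0.008,-0.008]]]'
python3 m5.py 30 -1 35 .082 .0235 2>/dev/null
```

```text
time_s: 33.55
eef_pos: [0.6267, -0.1305, 0.0699]
tool_rot: [[0.058, -0.011, -0.998], [0.988, -0.144, 0.059], [-0.144, -0.99, 0.003]]
contact_force: [0.4, 0.7, -2.8]
width: 0.0092
[ 0.6267 -0.1305  0.0699] jaw 86.62 y [-0.0114 -0.1439 -0.9895] F [ 0.4  0.7 -2.8] M [ 0.12 -0.03  0.  ] w 0.0092
holes 11 board shift along 0.13 across -0.03
foot 3970 al [-20.0 19.2] ac [-34.7 23.8] [-0.6 -4.4] [39.6 60.8] 0.6 z 24.7 tiltdeg al/ac [-0.03 -0.38]
```

```bash
python3 -m pendant '[[[-0.001,0.003,-0.008],[0,0.003,0.02]],[[-0.001,0.003,-0.013],[0,0.003,0.02]],[[-0.001,0.003,-0.013],[0,0.003,0.02]],[[-0.001,0.003,-0.013],[0,0.003,0.02]]]'
python3 m5.py 31 -1 35 .082 .022 2>/dev/null
```

```text
time_s: 34.0
eef_pos: [0.6267, -0.1299, 0.0678]
tool_rot: [[0.048, -0.011, -0.999], [0.988, -0.144, 0.049], [-0.145, -0.989, 0.004]]
contact_force: [-0.2, 0.2, -2.2]
width: 0.0092
[ 0.6267 -0.1299  0.0678] jaw 87.24 y [-0.0107 -0.1442 -0.9895] F [-0.2  0.2 -2.2] M [0.15 0.05 0.03] w 0.0092
holes 10 board shift along 0.13 across 0.05
foot 3946 al [-19.6 19.6] ac [-34.6 23.6] [-0.1 -4.5] [60.6 39.5] 90.0 z 22.6 tiltdeg al/ac [ 0.02 -0.6 ]
```

```bash
python3 -m pendant '[[[0,0,-0.003],[0,0,0]],[[0,0,-0.005],[0,0,0]],[[0,0,-0.005],[0,0,0]]]'
python3 -m pendant '[[[0,0,0],[0,0,0]],[[0,0,0],[0,0,0]],[[0,0,0],[0,0,0]],[[0,0,0],[0,0,0]]]' 0
python3 m5.py 32 -1 35 .082 .022 2>/dev/null
```

```text
time_s: 34.35
eef_pos: [0.6268, -0.1299, 0.0677]
tool_rot: [[0.048, -0.01, -0.999], [0.988, -0.144, 0.049], [-0.145, -0.989, 0.003]]
contact_force: [-3.4, 1.1, 3.7]
width: 0.0094
time_s: 34.75
eef_pos: [0.6269, -0.13, 0.0675]
tool_rot: [[0.048, -0.01, -0.999], [0.988, -0.144, 0.049], [-0.145, -0.989, 0.003]]
contact_force: [-0.7, -0.3, -0.1]
width: 0.0432
[ 0.6269 -0.13    0.0675] jaw 87.23 y [-0.0101 -0.1444 -0.9895] F [-0.7 -0.3 -0.1] M [0.05 0.01 0.03] w 0.0432
holes 10 board shift along 0.14 across 0.00
foot 4311 al [-21.0 18.6] ac [-34.3 34.9] [-1.4  0.7] [70.2 40.3] 89.59 z 21.9 tiltdeg al/ac [-0.12  0.07]
```

View pics/wrist32.png

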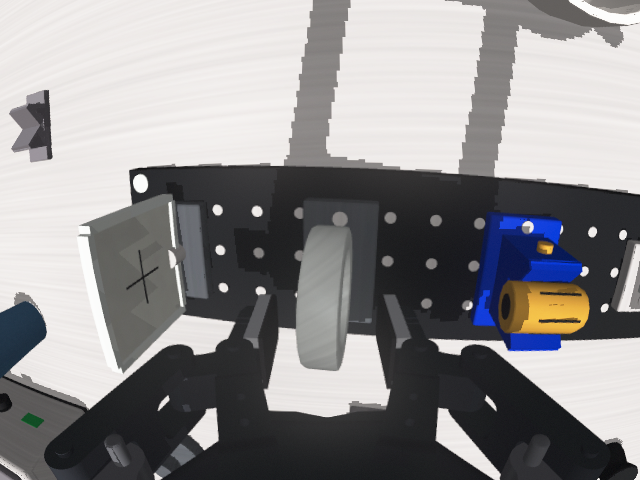

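```bash
python3 -m pendant '[[[0.005,0.029,0.2],[0,0,0]],[[0.01,0.058,0.4],[0,0,0]],[[0.014,0.087,0.6],[0,0,0]],[[0,0.2,0.75],[0.15,-0.01,0]],[[0,0.4,0.8],[0.277,-0.02,0]],[[0,0.5,0.8],[0.277,-0.02,0]],[[0,0.5,0.8],[0.277,-0.02,0]],[[0,0.5,0.8],[0.277,-0.02,0]]]' 0
python3 m5.py 33 -1 35 .082 .022 2>/dev/null
python3 - <<'E'
from h import *
P=np.load("pics/w33.npz")["P"];im=cv2.imread("pics/wrist33.png").astype(int)
a=np.radians(86.32);u=np.array([np.cos(a),np.sin(a)]);v=np.array([np.sin(a),-np.cos(a)]);c=np.array([.62917,-.03014])
q=P[...,:2]-c;al=q@u*1e3;ac=q@v*1e3;Z=P[...,2]
for lab,a0,hx in(("small",100,23),("hold",0,33),("large",-100,35)):
    for l2,lo,hi in(("foot",.019,.025),("top",.06,.1)):
        m=(abs(al-a0)<35)&(abs(ac)<hx+8)&(Z>lo)&(Z<hi);m=cv2.morphologyEx(m.astype(np.uint8),cv2.MORPH_OPEN,np.ones((3,3)))
        N,L,st,ce=cv2.connectedComponentsWithStats(m);i=1+np.argmax(st[1:,4]);m=L==i
        r=cv2.minAreaRect(np.c_[al[m],ac[m]].astype(np.float32));print(lab,l2,m.sum(),np.round(r[0],1),np.round(r[1],1),round(r[2],2),"al",np.percentile(al[m],[.5,99.5]).round(1),"ac",np.percentile(ac[m],[.5,99.5]).round(1))
E
```

```text
time_s: 35.6
eef_pos: [0.6267, -0.0301, 0.2271]
tool_rot: [[0.048, -0.001, -0.999], [0.999, -0.001, 0.048], [-0.001, -1.0, 0.0]]
contact_force: [-0.1, -0.2, -0.2]
width: 0.0426
[ 0.6267 -0.0301  0.2271] jaw 87.25 y [-5.e-04 -8.e-04 -1.e+00] F [-0.1 -0.2 -0.2] M [-0.02 -0.02  0.01] w 0.0426
holes 0 board shift along nan across nan
foot 1370 al [-20.5 19.0] ac [-34.5 34.7] [-0.7  0.3] [69.9 39.5] 89.13 z 21.8 tiltdeg al/ac [-0.93  0.16]
small foot 941 [99.2  0.7] [39.3 46.6] 0.68 al [ 79.6 118.3] ac [-22.4  22.9]
small top 1046 [99.  -0.1] [17. 42.] 0.81 al [ 90.7 107.1] ac [-21.   20.5]
hold foot 812 [  0.1 -17.1] [44.  31.1] 1.03 al [-21.5  21.7] ac [-32.7  -2.2]
hold top 1261 [-0.3  0.2] [22.7 39.1] 89.71 al [-19.6  18.9] ac [-11.   11.2]
large foot 1351 [-100.7    0.3] [69.9 39.5] 89.13 al [-119.9  -81. ] ac [-34.4  34.6]
large top 1686 [-101.     0.5] [16.5 62.9] 0.49 al [-108.6  -92.9] ac [-30.8  29.9]
```

View pics/wrist33.png

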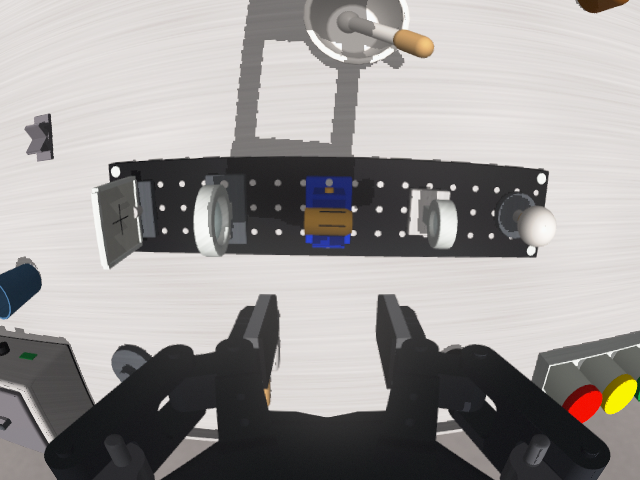

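```bash
python3 -m pendant '[[[-0.5,0,0.3],[0,0,0]],[[-0.9,0,0.3],[0,0,0]],[[-0.9,0,0.3],[0,0,0]],[[-0.9,0,0.3],[0,0,0]],[[-0.9,0,0.3],[0,0,0]],[[-0.9,0,0.3],[0,0,0]]]'
python3 -m pendant '[[[-0.6,0.8,0],[0,0,0]],[[-0.6,0.8,0],[0,0,0]],[[-0.6,0.8,0],[0,0,0]],[[-0.6,0.8,0],[0,0,0]],[[-0.6,0.8,0],[0,0,0]],[[-0.6,0.8,0],[0,0,0]]]'
python3 - <<'E'
from h import *
for n in("top","scene"):
    im,d=robot.capture(n);cv2.imwrite(f"pics/{n}40.png",im[...,::-1]);P=cloud(n,d);P0=cloud(n,np.load(f"pics/{n}0.npy"))
    c={"top":[.6256,-.0284],"scene":[.631,-.0273]}[n]
    a=np.radians(86.3);u=np.array([np.cos(a),np.sin(a)]);v=np.array([np.sin(a),-np.cos(a)])
    q=P[...,:2]-c;al=q@u*1e3;ac=q@v*1e3;Z=P[...,2]
    for lab,a0,hx in(("small",100,23),("hold",0,33),("large",-100,35)):
      for l2,lo,hi in(("foot",.018,.026),("top",.06,.1)):
        m=(abs(al-a0)<30)&(abs(ac)<hx+6)&(Z>lo)&(Z<hi)
        if m.sum()>20:
            r=cv2.minAreaRect(np.c_[al[m],ac[m]].astype(np.float32));print(n,lab,l2,m.sum(),np.round(r[0],1),np.round(r[1],1),round(r[2],2))
    for lab,x,y,lo,hi,r in[("mort",.452,.004,.05,.062,.08),("bott",.38,.289,.07,.11,.05)]:
        for PP in(P0,P):
            m=(np.hypot(PP[...,0]-x,PP[...,1]-y)<r)&(PP[...,2]>lo)&(PP[...,2]<hi);print(n,lab,m.sum(),PP[m].mean(0).round(4))
E
```

```text
time_s: 36.25
eef_pos: [0.4465, -0.0313, 0.2872]
tool_rot: [[0.05, 0.001, -0.999], [0.999, -0.001, 0.05], [-0.001, -1.0, -0.001]]
contact_force: [-0.0, 0.3, -0.9]
width: 0.0427
time_s: 36.85
eef_pos: [0.327, 0.1295, 0.2866]
tool_rot: [[0.047, 0.0, -0.999], [0.999, -0.002, 0.047], [-0.002, -1.0, -0.0]]
contact_force: [0.2, -0.6, 0.1]
width: 0.0425
top small foot 231 [99.5  1. ] [38.9 46.3] 0.27
top small top 164 [98.9 -0.1] [15.3 43.1] 0.37
top hold foot 195 [-0.2  0. ] [65.5 43.6] 89.48
top hold top 292 [0.3 0.2] [39.3 46.1] 0.9
top large foot 302 [-101.3    0.6] [69.9 39.9] 89.68
top large top 244 [-101.1    0.3] [62.  16.2] 88.66
top mort 445 [0.4516 0.0031 0.0562]
top mort 440 [0.4514 0.0032 0.0562]
top bott 144 [0.3756 0.2878 0.0875]
top bott 0 [nan nan nan]
scene small foot 263 [98.3  1.7] [46.8 40.9] 89.82
scene small top 225 [98.2  2.3] [42.4 17. ] 89.63
scene hold foot 274 [-0.9  1.8] [65.8 44.5] 89.65
scene hold top 376 [-1.3  1.3] [47.  40.2] 88.26
scene large foot 395 [-102.2    1.6] [70.3 39.8] 89.49
scene large top 342 [-102.     1.5] [63.6 16.7] 89.74
scene mort 441 [0.455  0.0043 0.0561]
scene mort 443 [0.4549 0.0041 0.0561]
scene bott 132 [0.3857 0.2876 0.0849]
scene bott 131 [0.3853 0.2873 0.085 ]<stdin>:14: RuntimeWarning: Mean of empty slice.
  ret = um.true_divide(
```

View pics/scene40.png

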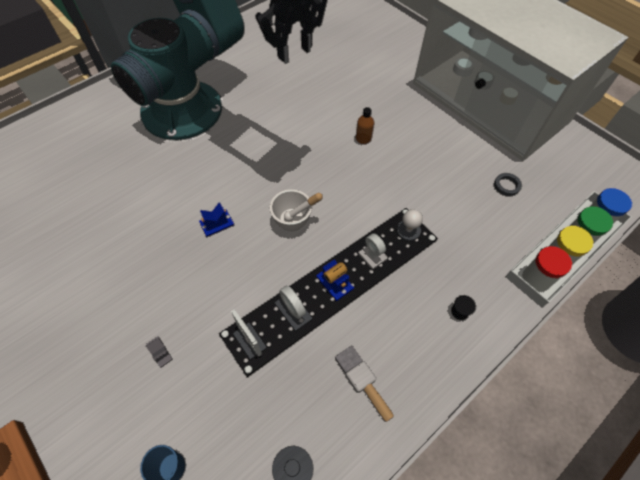

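```bash
python3 -c "
from plant import robot
print(robot.sign_off(), robot.read_state()['time_s'])"
```

```text
the job is handed in; nothing more can be done
the job is handed in; nothing more can be done
```

The pinhole line is set up on the breadboard and handed in at about 37 s, with the arm clear of everything. I placed the right-hand blue V-holder first, then the collet, the small lens and the large lens.

**Final position checks** (positions along the lamp–screen line, measured from the board centre):

| Thing | Where it should be | Wrist camera | Top camera |
|---|---|---|---|
| V-holder | 0 mm | about 0 | about 0 |
| Collet | 0 mm | within 0.5 mm of the holder's centre | within 0.5 mm of the holder's centre |
| Small lens | +100 mm (lamp side) | +99 mm | +99 mm |
| Large lens | −100 mm (screen side) | −101 mm | −101 mm |

- **Across the line:** the wrist and top cameras put everything within about 1 mm of the line and within about 1° of square, all upright.
- **Disagreement:** the scene camera read everything shifted by about 1–2 mm in the same direction. I took that as its calibration offset, because the spacing between the pieces agreed.
- **Mortar and bottle:** neither moved. The top camera's last view of the bottle was blocked, so that one was checked with the scene camera only.

**Lens grips:** the jaws closed to about 10 mm on the 16 mm lens cells, so both lenses were held a little off-centre. The small one needed several tries. The large one swung about 8° in the grip while being carried. I levelled both before setting them down, and neither tipped over.

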